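# Empty a tall tub of turned balls under a low shelf and gauge them

### The arm

A 6-joint arm with a two-finger parallel gripper is mounted at the origin on the work surface; the furniture and walls round the work are solid. World frame = base frame: x ahead of the robot, y to its left, z up, the work surface at z = 0. Lengths are in mm, angles in rad, forces in N, time in s.
With the tool pointing down it reaches from about 275 to 875 mm from the base axis. Payload 12.5 kg.
Tool frame: the origin (TCP) lies at the very end of the fingers, on their centre line; the grasp point (between the pads) lies 19 mm behind it (ctrl.grasp_offset is the z of the grasp point in the tool frame, in mm); z points along the fingers, y is the line along which they close (so a half turn about z gives the same grasp; the last joint's range is limited). The gripper opens to 85 mm and grips with 20 to 120 N. Pads are 22 mm wide; open, the fingers measure 114 mm over their backs; the gripper's body (76 mm by 85 mm) begins 54 mm behind the grasp point. The pads swing forward as they close: fully open they stand 13 mm farther back than shut.
Start: joints at [1.073, 0.351, 1.652, -0, 1.139, -0.085], TCP at [220.615, 503.799, 231.29] pointing down, gripper open.
Joint ranges: [-2.75, 2.75], [-0.79, 2.1], [0.01, 2.65], [-1.57, 4.71], [0.07, 3.14], [-2.87, 2.87]. Speed limits (rad/s): [2.22, 2.22, 2.79, 3.14, 3.14, 3.14].

### API

Orientations are given as a unit quaternion [x, y, z, w].
In Python, from workcell import ctrl, imaging gives the robot as it stands. The module is installed in compiled form; this text tells all that it offers.
- The arm moves only by the tool drive_tool, never from a script. Its argument "deltas" is a list of rows, each a list of 5 numbers: the finger opening in m, from 0 to 0.0854, then the shift along the world's x, y, z in m, then the turn about the world's z in units of 5 degrees (1.0 is 5 degrees). A call has 1 to 20 rows; each row is the pose to reach, as a shift and turn from the pose commanded when the call began; what a row does not reach only later rows make up. A row lasts 1/12 s, in which the tool goes at most 41.7 mm and 7.16 degrees, less where a joint would pass 70% of its speed; a pose out of reach is approached as far as the arm can. A call with a gripper value outside its range is refused whole. The fingers move at their own pace and stop on an object; "squeeze" is the grip in N (left out, the last holds). Time passes only in rows, so rows that repeat a pose let the fingers close. It gives the time, the measured TCP pose, the force, the opening and the grip force at its end, in the units of the state.
- ctrl.get_obs(): the state, without advancing time (a new reading comes with each control period).
- imaging.get_image(name): name is "side" or "top"; returns a dict with "frame" (384x512x3 uint8, red, green, blue), "mtx" (3x3 intrinsics, pixels), "position" and "rotation" of the camera in the world. Camera axes: x right, y down, z forward; pixel columns grow to the right and rows downward; lengths in mm; the calibration is good to about 2 mm. A picture is of the moment at which its call begins. There is no depth.
- ctrl.close_job(): hands the job in; it is judged then, once.
The state is a dict: "clock": time; "joints": joint angles; "dq": joint speeds; "effort": joint torques, N m; "tcp_pos": TCP position; "eef_rot": TCP orientation; "force": force on the tool from outside, world axes, zero at the start; "moment": the same for the moment, N m; "finger_gap": opening from 0.0 (shut) to 1.0 (fully open); "grip_force": force on a finger pad.
Only numpy, scipy, OpenCV 4.12 (cv2) and the standard library are available. Lean on these libraries where they do the work, as an engineer would, in place of code of your own. Each camera call takes 0.05 s, during which the arm holds its last target. There are 200 camera calls.

### The job

Take the tall blue tub by its handle and empty it under the low white shelf, over the open edge into the hopper, tipping it without bumping the shelf, then stand the tub upright on its cork mat again as it stood before. Then take the balls one by one from the end of the chute and try them in the bore of the grey gauge box: those that fit go through into the box, those too big go into the red reject tray. Leave the other things on the desk where they lie.

Things in the scene. Friction and masses are not known exactly. Their poses are not given: they have to be found in the camera images.
- tub: tall open-topped blue tub of rectangular section, 170 mm high, on a 6 mm steel foot plate; 0.28 kg, 3 to 5 balls lie at its bottom. Origin on the underside, z up through the tub, handle along -x. Outside: x -33 to +33, y -40 to +46; foot: x -110 to +42, y -43 to +49 mm
- tub_grip (a point): point on the axis of the tub's handle, at x -165, y 0, z 85 mm of the tub; the tub's axes. The handle is a straight wooden bar from x -33 to -200, 15 mm square, set on edge: its faces stand at 45 degrees, so fingers fit it when leaning 45 degrees to the left or right. A black cap 24 mm wide ends it
- tub_mouth (a point): centre of the tub's mouth, at x 0, y 3, z 170 mm of the tub; the tub's axes. Inside, the tub is 60 mm wide along x; along y 75 mm at the bottom (-37 to +38), 80 mm at the mouth (-37 to +43), as its +y wall slopes: when the tub is tipped level towards +y this wall lies below and already falls 2 degrees to the mouth
- mat: fixed cork mat on which the tub stands, 190 mm (x) by 130 mm (y), 3 mm thick; origin under its centre. The tub stands on it with its origin at x +34, y -4 mm of the mat (each within 4 mm), its handle along the mat's -x
- station: sorting station, fixed: a plywood feed chute with a low white shelf over its rear half. Origin on the desk; x away from the chute's end, y left, z up. The chute is a V (sides 35 degrees), bottom line at y 0, falling 6 degrees to -x: 43 mm high at x +160, 16 mm at x -95. Balls in the hopper roll down in single file and queue at the red stop at its end
- receiving_edge (a point): point on the open right edge of the hopper, at x +100, y -55, z 76 mm of the station; the station's axes. The hopper is the rear of the chute, x +60 to +155 mm; its right side slopes up from y 0 to this edge (71 to 81 mm high); behind, in front and at y +17 it is walled
- chute_end (a point): bottom of the V at the red stop (18 mm wide and high), at x -95, y 0, z 16 mm of the station; the station's axes. The first ball touches the stop, its centre 32 (small) or 36 mm (big) above the desk and its radius from here in x. The front 70 mm of the V are only 10 mm wide and 7 mm high a side, so fingers can take a ball from above across y
- shelf: low white shelf of the station, fixed, same origin and axes: a board 16 mm thick, underside 212 mm above the desk, x +49 to +170, y -202 to +36 mm. It stands on a panel at its left end and one along its back (x +165 to +175); front and right end are open. A yellow tape measure lies on it
- gauge_box: the gauge: loose grey metal box 110 x 110 mm, 0.8 kg, origin under its centre; top plate 62 mm up with a round bore in the middle and a rim 6 mm high round the edge; front wall clear. Balls that fit fall through and stay inside; a ball too big stays in the bore's mouth, centre about 5 mm above the plate. Stands front left or right, changing places with the reject tray
- gauge_hole (a point): centre of the gauge's bore, 27.3 mm wide, at the top of the plate
- reject_tray: loose red open tray 110 x 110 mm outside, 40 mm high, walls and floor 4 mm, 0.4 kg; origin under its centre
- stapler: bystander: blue desk stapler 131 x 34 mm, 47 mm high, on the right in front of the mat
- eraser: bystander: blue and white eraser, 53 x 22 x 12 mm, in front of the station
- wood_low: bystander: dark wood blank 128 x 168 x 31 mm at the back right
- wood_top: bystander: dark wood blank 115 x 170 x 28 mm lying on the other one
- ball_1: turned ball of pale varnished wood with a small brass insert, 20 g, origin at its centre; either 25 mm (good) or 29.5 mm (too big) in diameter, which is not told: try it in the gauge. May be absent
- ball_2: turned ball of pale varnished wood with a small brass insert, 20 g, origin at its centre; either 25 mm (good) or 29.5 mm (too big) in diameter, which is not told: try it in the gauge. May be absent
- ball_3: turned ball of pale varnished wood with a small brass insert, 20 g, origin at its centre; either 25 mm (good) or 29.5 mm (too big) in diameter, which is not told: try it in the gauge. May be absent
- ball_4: turned ball of pale varnished wood with a small brass insert, 20 g, origin at its centre; either 25 mm (good) or 29.5 mm (too big) in diameter, which is not told: try it in the gauge. May be absent
- ball_5: turned ball of pale varnished wood with a small brass insert, 20 g, origin at its centre; either 25 mm (good) or 29.5 mm (too big) in diameter, which is not told: try it in the gauge. May be absent
Not all that is in view belongs to the job. Of the things that look like the gauge_box, the larger one is meant.

How it is judged (in metres and radians):
On the way:
1. all balls have been poured into the hopper and chute from the tub, which is tipped over with its mouth under the shelf at the receiving edge (x of ball_1 in the frame of station between -0.1 and 0.17 m and y of ball_1 in the frame of station between -0.056 and 0.025 m and z of ball_1 in the frame of station between 0.02 and 0.14 m and x of ball_2 in the frame of station between -0.1 and 0.17 m and y of ball_2 in the frame of station between -0.056 and 0.025 m and z of ball_2 in the frame of station between 0.02 and 0.14 m and x of ball_3 in the frame of station between -0.1 and 0.17 m and y of ball_3 in the frame of station between -0.056 and 0.025 m and z of ball_3 in the frame of station between 0.02 and 0.14 m and x of ball_4 in the frame of station between -0.1 and 0.17 m and y of ball_4 in the frame of station between -0.056 and 0.025 m and z of ball_4 in the frame of station between 0.02 and 0.14 m and x of ball_5 in the frame of station between -0.1 and 0.17 m and y of ball_5 in the frame of station between -0.056 and 0.025 m and z of ball_5 in the frame of station between 0.02 and 0.14 m and angle between tub's own z axis and vertical above 1.1 rad and x of tub_mouth in the frame of station between 0.05 and 0.16 m and y of tub_mouth in the frame of station between -0.1 and 0.02 m and z of tub_mouth in the frame of station between 0.05 and 0.2 m), for 0.1 s.
At the end, for the whole second after the job is handed in: every ball of 25 mm lies inside the gauge box below its top plate and every ball of 29.5 mm in the reject tray (neither box tipped over); the tub is at rest upright (within 0.08 rad) on the mat, within 30 mm and 0.35 rad of where it stood on it (x of ball_1 in the frame of gauge_box between -0.053 and 0.053 m and y of ball_1 in the frame of gauge_box between -0.053 and 0.053 m and z of ball_1 in the frame of gauge_box between 0 and 0.05 m and x of ball_3 in the frame of gauge_box between -0.053 and 0.053 m and y of ball_3 in the frame of gauge_box between -0.053 and 0.053 m and z of ball_3 in the frame of gauge_box between 0 and 0.05 m and x of ball_5 in the frame of gauge_box between -0.053 and 0.053 m and y of ball_5 in the frame of gauge_box between -0.053 and 0.053 m and z of ball_5 in the frame of gauge_box between 0 and 0.05 m and x of ball_2 in the frame of reject_tray between -0.053 and 0.053 m and y of ball_2 in the frame of reject_tray between -0.053 and 0.053 m and z of ball_2 in the frame of reject_tray between 0 and 0.045 m and x of ball_4 in the frame of reject_tray between -0.053 and 0.053 m and y of ball_4 in the frame of reject_tray between -0.053 and 0.053 m and z of ball_4 in the frame of reject_tray between 0 and 0.045 m and x of tub in the frame of mat between 0.004 and 0.064 m and y of tub in the frame of mat between -0.034 and 0.026 m and z of tub in the frame of mat between -0.002 and 0.012 m and angle between tub's own z axis and vertical below 0.08 rad and angle between each of gauge_box, reject_tray's own z axis and vertical below 0.1 rad and angle between the x axis of tub and the x axis of mat, either way round below 0.35 rad and linear speed of tub below 0.02 m/s); the robot touches nothing.
It fails at once if the tub bumps the shelf with more than 6 N (contact force between tub and shelf above 6 N).
It fails at once if a bystander is moved more than 30 mm (distance of any of stapler, eraser, wood_low, wood_top from where it was at the start of the episode above 0.03 m).
Of ball_1, ball_2, ball_3, ball_4, ball_5 only 3 to 5 are there at a start; the rules pass over those that are not, and their reading is None.
At some moment in a run one of gauge_box, reject_tray may be knocked a few centimetres aside while the robot is not near it.
It also fails if it takes over 210 s, if anything falls off the work surface, if the arm or the gripper's body presses on something with over 40 N, if the wrist force passes 120 N, or if a joint passes its speed limit or range.

## Working session

There is one attempt and no reset: what is moved stays moved. The work goes in short steps, Python scripts to look and compute and a tool call to move; the robot and the scene stay as the last step left them, time stands still between calls to the robot, and variables do not carry over. Pictures are saved under pics/ and viewed, at most 14 in all, crops included, and the job is handed in when it is done.

Besides the shell and the picture viewer there is one more tool, called after "Request:" in YAML: its name, and indented under it one key for each argument. drive_tool: Moves the arm, as the interface text tells. Its arguments: {"type":"object","properties":{"deltas":{"type":"array"},"squeeze":{"type":"number"}},"required":["deltas"]}

```bash
mkdir -p pics; cat > h.py <<'E'
from workcell import ctrl, imaging
import numpy as np, cv2
def shot(n,fn=None):
    im=imaging.get_image(n)
    if fn: cv2.imwrite(f'pics/{fn}.png',im['frame'][:,:,::-1])
    im['mtx'],im['position'],im['rotation']=[np.array(im[k],float) for k in('mtx','position','rotation')]
    return im
def ray(im,u,v):
    d=im['rotation']@np.linalg.inv(im['mtx'])@np.array([u,v,1.]);return im['position'],d
def onz(im,u,v,z):
    p,d=ray(im,u,v);return p+d*(z-p[2])/d[2]
def proj(im,P):
    q=im['mtx']@(im['rotation'].T@(np.array(P,float)-im['position']));return q[:2]/q[2]
E
python3 - <<'E'
from h import *
a=shot('top','top0');b=shot('side','side0')
for i in(a,b):print(i['position'],i['rotation'].round(3).tolist(),i['mtx'].tolist())
print({k:np.round(v,3) if not isinstance(v,str) else v for k,v in ctrl.get_obs().items()})
cv2.imwrite('pics/both0.png',np.hstack([cv2.resize(i['frame'],(400,300)) for i in (a,b)])[:,:,::-1])
E
```

```text
[ 287.64135108  -39.78556015 1607.2889735 ] [0.706, -0.706, 0.04, -0.03] [[448.8537807625717, 0.0, 257.3074940686945], [0.0, 448.8537807625717, 196.32098843116063], [0.0, 0.0, 1.0]]
[   21.38973    -1503.3647363    883.60879313] [0.845, -0.105, 0.074, -0.518] [[439.2553106489624, 0.0, 264.05672039913185], [0.0, 439.2553106489624, 185.35466771001686], [0.0, 0.0, 1.0]]
{'clock': np.float64(0.1), 'joints': array([ 1.073,  0.351,  1.652,  0.   ,  1.139, -0.085]), 'dq': array([-0.001, -0.001, -0.002, -0.001,  0.002, -0.001]), 'effort': array([ 1.0000e-03, -5.0682e+01, -2.9188e+01, -0.0000e+00,  3.0000e-03,
        0.0000e+00]), 'tcp_pos': array([220.47 , 503.544, 230.827]), 'eef_rot': array([ 0.205,  0.979, -0.001, -0.   ]), 'force': array([ 0.295,  0.007, -0.406]), 'moment': array([-0.018, -0.001,  0.003]), 'grip_force': np.float64(0.0), 'finger_gap': np.float64(1.003)}
```

View pics/top0.png

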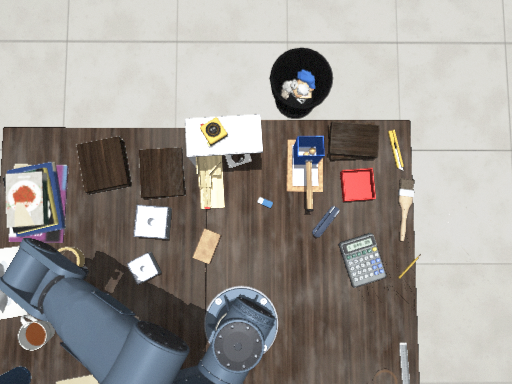

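View pics/side0.png

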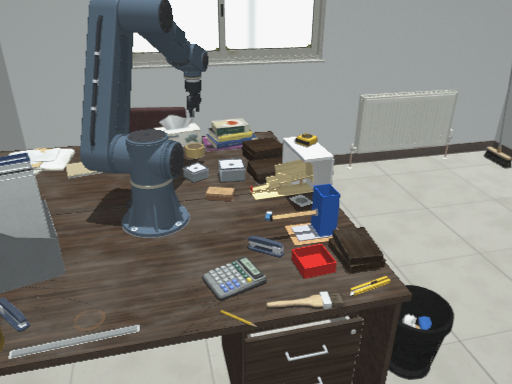

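```bash
python3 - <<'E'
import cv2,numpy as np
t=cv2.imread('pics/top0.png')[105:255,130:340];s=cv2.imread('pics/side0.png')[125:285,240:400]
cv2.imwrite('pics/z0.png',cv2.resize(t,(800,571),interpolation=3))
cv2.imwrite('pics/z1.png',cv2.resize(s,(600,600),interpolation=3))
E
```

```text
(no output)
```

View pics/z0.png

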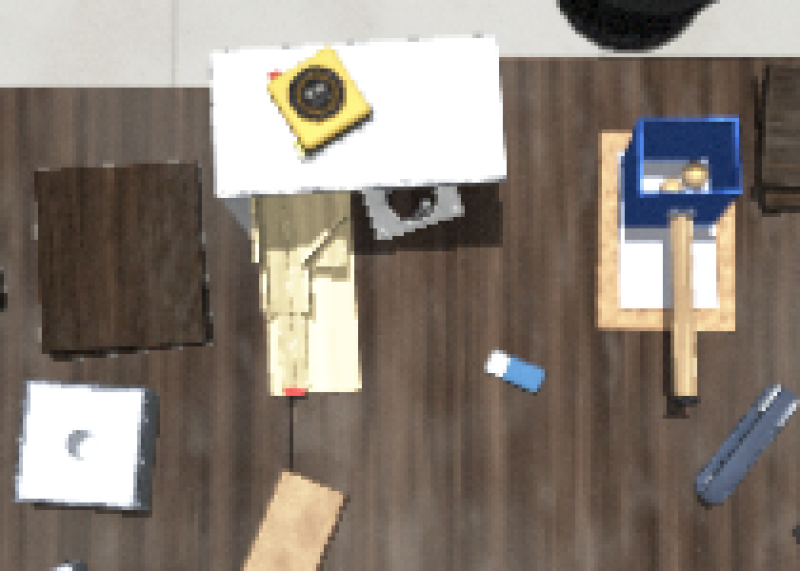

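View pics/z1.png

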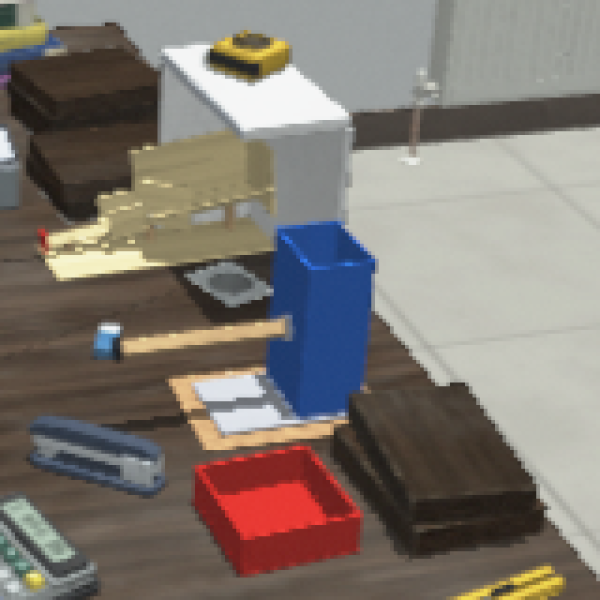

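```bash
cat >> h.py <<'E'
def comp(m,xy):
    n,l,s,c=cv2.connectedComponentsWithStats(m.astype(np.uint8),connectivity=4)
    x0,y0,x1,y1=xy; w=np.bincount(l[y0:y1,x0:x1][m[y0:y1,x0:x1]>0].ravel(),minlength=n);w[0]=0
    k=w.argmax();return (l==k),c[k],s[k]
def rect(im,m,z):
    ys,xs=np.nonzero(m);pts=np.array([onz(im,u,v,z)[:2] for u,v in zip(xs,ys)],np.float32)
    r=cv2.minAreaRect(pts);return r,cv2.boxPoints(r).round(1)
E
python3 - <<'E'
from h import *
a=shot('top');f=a['frame'].astype(int);R,G,B=f[...,0],f[...,1],f[...,2];H,S,V=cv2.split(cv2.cvtColor(a['frame'],cv2.COLOR_RGB2HSV))
def box(m,xy): 
    q=np.zeros(m.shape,bool);x0,y0,x1,y1=xy;q[y0:y1,x0:x1]=m[y0:y1,x0:x1];return q
sh=box((S<25)&(V>215),(183,113,265,157)); n=comp(sh,(183,113,265,157))[0]; print('shelf',rect(a,n,228))
rs=box((R>180)&(G<100)&(B<100),(198,200,215,214)); c=comp(rs,(198,200,215,214));print('stop',c[1],c[2],onz(a,*c[1],33))
mt=box((R>190)&(R-B>55)&(R-B<140)&(G>120),(284,135,326,194));print('mat',rect(a,mt,3)[0],rect(a,mt,3)[1].tolist())
foot=box((S<40)&(V>200),(290,163,325,188));print('foot',rect(a,foot,9)[1].tolist())
tub=box((B>90)&(B-R>50),(285,130,330,168));print('tubrim',rect(a,tub,173)[1].tolist())
h=box((R>150)&(R-B>30),(303,166,318,209));
for v in range(170,209,4):
    xs=np.nonzero(h[v])[0]; print(v,xs.min() if len(xs) else None,xs.max() if len(xs) else None,onz(a,xs.mean(),v,92).round(1) if len(xs) else '')
cap=box(V<45,(300,200,318,218));c=comp(cap,(303,203,316,212));print('cap',c[1],onz(a,*c[1],90))
g=box((S<40)&(V>150),(130,200,175,244));c=comp(g,(135,205,170,235));r=rect(a,c[0],65);print('gauge',r[0],r[1].tolist())
rt=box((R>150)&(G<90)&(B<90),(335,160,382,206));r=rect(a,rt,40);print('tray',r)
er=box((S<60)&(V>180),(250,190,276,212));print('er',np.argwhere(er).mean(0))
E
```

```text
Traceback (most recent call last):
  File "h.py", line 19, in rect
    ys,xs=np.nonzero(m);pts=np.array([onz(im,u,v,z)[:2] for u,v in zip(xs,ys)],np.float32)
                                      ~~~^^^^^^^^^^
  File "h.py", line 11, in onz
    p,d=ray(im,u,v);return p+d*(z-p[2])/d[2]
        ~~~^^^^^^^^
  File "h.py", line 9, in ray
    d=im['rotation']@np.linalg.inv(im['mtx'])@np.array([u,v,1.]);return im['position'],d
      ~~~~~~~~~~~~~~^~~~~~~~~~~~~~~~~~~~~~~~~
ValueError: matmul: Input operand 1 has a mismatch in its core dimension 0, with gufunc signature (n?,k),(k,m?)->(n?,m?) (size 3 is different from 4)
```

```bash
sed -i "s/^    return im$/    from scipy.spatial.transform import Rotation as Q; im['rotation']=Q.from_quat(im['rotation']).as_matrix()\n    return im/" h.py
cat > m.py <<'E'
from h import *
a=shot('top');f=a['frame'].astype(int);R,G,B=f[...,0],f[...,1],f[...,2];H,S,V=cv2.split(cv2.cvtColor(a['frame'],cv2.COLOR_RGB2HSV))
def box(m,xy): 
    q=np.zeros(m.shape,bool);x0,y0,x1,y1=xy;q[y0:y1,x0:x1]=m[y0:y1,x0:x1];return q
sh=box((S<25)&(V>215),(183,113,265,157)); n=comp(sh,(183,113,265,157))[0]; print('shelf',rect(a,n,228)[1].tolist())
rs=box((R>180)&(G<100)&(B<100),(198,200,215,214)); c=comp(rs,(198,200,215,214));print('stop',c[1],c[2],onz(a,*c[1],33))
mt=box((R>190)&(R-B>55)&(R-B<140)&(G>120),(284,135,326,194));print('mat',rect(a,mt,3)[0],rect(a,mt,3)[1].tolist())
foot=box((S<40)&(V>200),(290,163,325,188));print('foot',rect(a,foot,9)[1].tolist())
tub=box((B>90)&(B-R>50),(285,130,330,168));print('tubrim',rect(a,tub,173)[1].tolist())
h=box((R>150)&(R-B>30),(303,166,318,209));
for v in range(170,209,6):
    xs=np.nonzero(h[v])[0]; print(v,xs.min() if len(xs) else None,xs.max() if len(xs) else None,onz(a,xs.mean(),v,92).round(1) if len(xs) else '')
cap=box(V<45,(300,200,318,218));c=comp(cap,(303,203,316,212));print('cap',c[1],onz(a,*c[1],90))
g=box((S<40)&(V>150),(130,200,175,244));c=comp(g,(135,205,170,235));r=rect(a,c[0],65);print('gauge',r[0],r[1].tolist())
rt=box((R>150)&(G<90)&(B<90),(335,160,382,206));r=rect(a,rt,40);print('tray',r[0],r[1].tolist())
E
python3 m.py
```

```text
shelf [[550.5, 175.0], [551.4000244140625, -79.4000015258789], [688.2999877929688, -78.9000015258789], [687.5, 175.5]]
stop [209. 208.] [209 208   1   1   1] [402.82133595 109.36135851  33.        ]
mat ((556.2034912109375, -231.75112915039062), (126.66410064697266, 193.42420959472656), 89.16350555419922) [[458.6000061035156, -293.70001220703125], [652.0, -296.5], [653.7999877929688, -169.8000030517578], [460.3999938964844, -167.0]]
foot [[487.6000061035156, -185.3000030517578], [487.70001220703125, -278.8999938964844], [564.0999755859375, -278.79998779296875], [564.0, -185.1999969482422]]
tubrim [[535.5, -174.3000030517578], [535.7999877929688, -275.6000061035156], [628.2000122070312, -275.29998779296875], [627.9000244140625, -174.10000610351562]]
170 306 310 [ 528.9 -232.8   92. ]
176 306 311 [ 508.2 -234.3   92. ]
182 307 311 [ 487.6 -235.7   92. ]
188 303 317 [ 467.  -243.2   92. ]
194 307 312 [ 446.4 -237.    92. ]
200 307 312 [ 425.9 -236.7   92. ]
206 307 312 [ 405.5 -236.5   92. ]
cap [307.5 210.5] [ 390.3655332  -229.76163695   90.        ]
gauge ((354.5382385253906, 305.378662109375), (107.51537322998047, 107.5584716796875), 85.91400146484375) [[297.1000061035156, 255.60000610351562], [404.3999938964844, 247.89999389648438], [412.0, 355.20001220703125], [304.70001220703125, 362.79998779296875]]
tray ((487.5400390625, -416.5889892578125), (110.82756042480469, 112.46015930175781), 4.199222087860107) [[428.20001220703125, -364.6000061035156], [436.3999938964844, -476.70001220703125], [546.9000244140625, -468.6000061035156], [538.7000122070312, -356.5]]
```

```bash
python3 - <<'E'
from h import *
a=shot('top');b=shot('side');f=a['frame'].astype(int);R,G=f[...,0],f[...,1]
w=np.clip(R-G-25,0,None)*1.0;m=np.zeros_like(w);m[203:214,200:214]=w[203:214,200:214]
ys,xs=np.nonzero(m);W=m[ys,xs];u,v=(xs*W).sum()/W.sum(),(ys*W).sum()/W.sum();print('stop',u,v,onz(a,u,v,34))
g=lambda p:(130-.5+ (p[0]+.5)/3.8095,105-.5+(p[1]+.5)/3.8067)
P=np.array([[49,36],[49,-202],[170,36],[170,-202.]]);Wd=np.array([onz(a,*g(p),228)[:2] for p in[(217,196),(505,181),(212,51),(497,38)]]);print(Wd.round(1))
# stop centre approx at x -100 (stop body beyond -95)
Pa=np.vstack([P,[-99,0]]);Wa=np.vstack([Wd,onz(a,u,v,34)[:2]])
pc,wc=Pa.mean(0),Wa.mean(0);A=Pa-pc;C=Wa-wc
t=np.arctan2((A[:,0]*C[:,1]-A[:,1]*C[:,0]).sum(),(A*C).sum())
Rm=np.array([[np.cos(t),-np.sin(t)],[np.sin(t),np.cos(t)]]);o=wc-Rm@pc
print('yaw',np.degrees(t),'org',o.round(1),'res',(Wa-(Pa@Rm.T+o)).round(1).tolist())
s=lambda p:Rm@np.array(p,float)+o
print('edge',s([100,-55]),'end',s([-95,0]))
# side check
fs=b['frame'].astype(int);m=np.clip(fs[...,0]-fs[...,1]-25,0,None)*1.;q=np.zeros_like(m);q[180:196,245:258]=m[180:196,245:258];ys,xs=np.nonzero(q);W=q[ys,xs];print('side stop px',(xs*W).sum()/W.sum(),(ys*W).sum()/W.sum(),'pred',proj(b,[*s([-97,0]),26]))
for p in ([49,-202,212],[170,-202,212],[49,36,228]):print(p,((proj(b,[*s(p[:2]),p[2]])-[240,125])*3.75).round())
# tub: handle axis check in side: cap end
for y in(-233,-236,-239):print(((proj(b,[396,y,88])-[240,125])*3.75).round(), ((proj(b,[400+163,y,88])-[240,125])*3.75).round())
E
```

```text
stop 206.849199663016 207.48694187026118 [404.54781298 116.82224113  34.        ]
[[550.2 162.1]
 [563.2 -73. ]
 [671.3 168.1]
 [683.1 -66.6]]
yaw 3.2422404306745825 org [503.  123.9] res [[0.3, -0.5], [-0.2, 1.9], [0.6, -1.4], [-1.1, 1.5], [0.4, -1.5]]
edge [605.9777642   74.69357826] end [408.17922642 118.57681484]
side stop px 251.1627906976744 188.18237454100367 pred [251.0256276  188.07853305]
[49, -202, 212] [238. 142.]
[170, -202, 212] [347. 129.]
[49, 36, 228] [157.  46.]
[117. 346.] [285. 326.]
[118. 348.] [286. 327.]
[119. 350.] [287. 329.]
```

Request:
drive_tool:
  deltas:
    - [0.06, 0.04, -0.1, 0.03, 1]
    - [0.06, 0.2765, -0.738, 0.03, 5.1]
    - [0.06, 0.2765, -0.738, 0.03, 5.1]
    - [0.06, 0.2765, -0.738, 0.03, 5.1]
    - [0.06, 0.2765, -0.738, 0.03, 5.1]
    - [0.06, 0.2765, -0.738, 0.03, 5.1]
    - [0.06, 0.2765, -0.738, 0.03, 5.1]
    - [0.06, 0.2765, -0.738, 0.03, 5.1]
    - [0.06, 0.2765, -0.738, 0.03, 5.1]
    - [0.06, 0.2765, -0.738, 0.03, 5.1]
    - [0.06, 0.2765, -0.738, 0.03, 5.1]
    - [0.06, 0.2765, -0.738, 0.03, 5.1]
    - [0.06, 0.2765, -0.738, 0.03, 5.1]
    - [0.06, 0.2765, -0.738, 0.03, 5.1]
    - [0.06, 0.2765, -0.738, 0.03, 5.1]
    - [0.06, 0.2765, -0.738, 0.03, 5.1]
    - [0.06, 0.2765, -0.738, 0.03, 5.1]
    - [0.06, 0.2765, -0.738, 0.03, 5.1]
    - [0.06, 0.2765, -0.738, 0.03, 5.1]
    - [0.06, 0.2765, -0.738, 0.03, 5.1]
  squeeze: 40

```text
clock: 1.97
tcp_pos: [498.2, -239.3, 261.0]
eef_rot: [-0.015, 1.0, -0.001, 0.0]
force: [0.3, -0.1, -0.4]
finger_gap: 0.699
grip_force: 0.0
```

Request:
drive_tool:
  deltas:
    - [0.06, 0, 0, 0, 0]
    - [0.06, 0, 0, -0.04, 0]
    - [0.06, 0, 0, -0.08, 0]
    - [0.06, 0, 0, -0.12, 0]
    - [0.06, 0, 0, -0.16, 0]
    - [0.06, 0, 0, -0.193, 0]
    - [0.06, 0, 0, -0.193, 0]
    - [0.06, 0, 0, -0.193, 0]
    - [0.0, 0, 0, -0.193, 0]
    - [0.0, 0, 0, -0.193, 0]
    - [0.0, 0, 0, -0.193, 0]
    - [0.0, 0, 0, -0.193, 0]
    - [0.0, 0, 0, -0.193, 0]
    - [0.0, 0, 0, -0.193, 0]
  squeeze: 40

```text
clock: 3.13
tcp_pos: [498.0, -234.6, 70.4]
eef_rot: [-0.016, 1.0, -0.001, 0.001]
force: [-3.0, 3.1, 10.7]
finger_gap: 0.217
grip_force: 38.6
```

```bash
python3 - <<'E'
from h import *
b=shot('side','s1')
cv2.imwrite('pics/s1z.png',cv2.resize(b['frame'][125:285,230:410],(720,640))[:600,:,::-1])
o=ctrl.get_obs();print(o['tcp_pos'],o['finger_gap'],o['grip_force'])
E
```

```text
[ 498.00482677 -234.55369764   70.39186149] 0.22073770763922004 38.64860415458679
```

View pics/s1z.png

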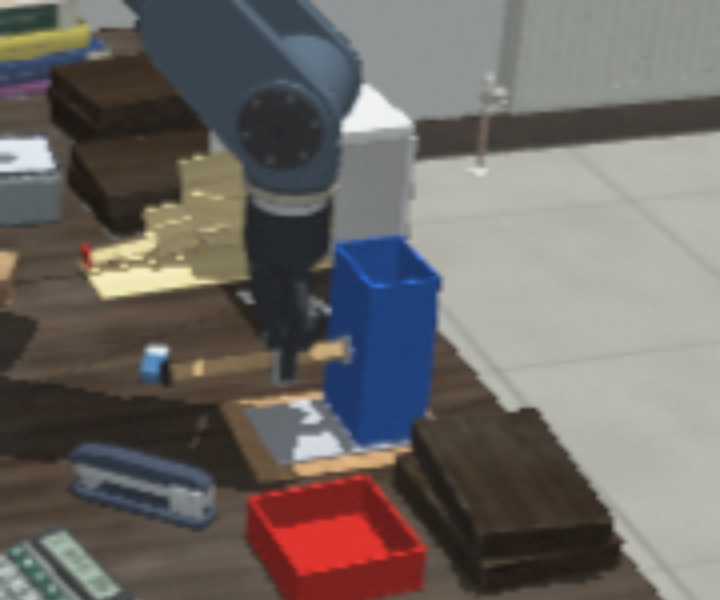

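Request:
drive_tool:
  deltas:
    - [0.0, 0, 0, 0.005, 0]
    - [0.0, 0, 0, 0.01, 0]
    - [0.0, 0, 0, 0.015, 0]
    - [0.0, 0, 0, 0.018, 0]
    - [0.0, 0.003, 0.02, 0.018, 0]
    - [0.0, 0.006, 0.04, 0.018, 0.1]
    - [0.0, 0.009, 0.06, 0.018, 0.2]
    - [0.0, 0.012, 0.08, 0.018, 0.25]
    - [0.0, 0.015, 0.1, 0.018, 0.25]
    - [0.0, 0.015, 0.117, 0.018, 0.25]
    - [0.0, 0.015, 0.117, 0.018, 0.25]
    - [0.0, 0.015, 0.117, 0.018, 0.25]
  squeeze: 60

```text
clock: 4.18
tcp_pos: [512.0, -116.6, 86.4]
eef_rot: [-0.028, 1.0, 0.0, -0.0]
force: [0.1, 0.2, -3.4]
finger_gap: 0.211
grip_force: 58.9
```

```bash
python3 - <<'E'
from h import *
b=shot('side');a=shot('top')
z=cv2.resize(b['frame'][125:265,230:370],(560,560));t=cv2.resize(a['frame'][110:240,225:285],(240,520));t=cv2.copyMakeBorder(t,0,40,0,0,0)
cv2.imwrite('pics/s2.png',np.hstack([z,t])[:,:,::-1])
E
```

```text
(no output)
```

View pics/s2.png

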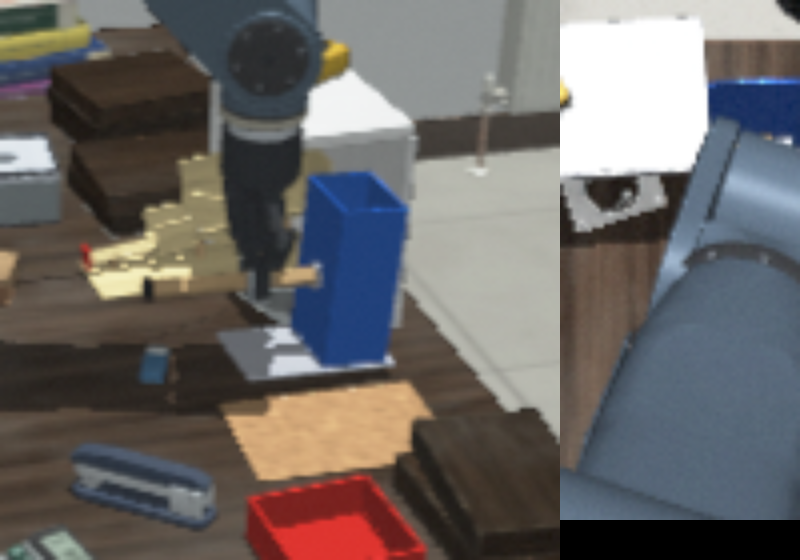

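Request:
drive_tool:
  deltas:
    - [0.0, 0, 0, -0.01, 0]
    - [0.0, 0, 0, -0.019, 0]
    - [0.0, 0, 0, -0.023, 0]
    - [0.0, 0, 0, -0.023, 0]
    - [0.0, 0, 0.008, -0.02, 0]
    - [0.0, -0.001, 0.0155, -0.0165, 0]
    - [0.0, -0.0015, 0.024, -0.0135, 0]
    - [0.0, -0.002, 0.032, -0.0115, 0]
    - [0.0, -0.0025, 0.041, -0.0105, 0]
    - [0.0, -0.003, 0.049, -0.01, 0]
    - [0.0, -0.003, 0.049, -0.01, 0]
  squeeze: 25

```text
clock: 5.2
tcp_pos: [508.7, -66.6, 76.0]
eef_rot: [-0.028, 1.0, 0.0, -0.0]
force: [0.3, 0.7, -4.0]
finger_gap: 0.207
grip_force: 61.0
```

```bash
cat > pic.py <<'E'
import sys
from h import *
b=shot('side');a=shot('top')
z=cv2.resize(b['frame'][125:265,230:370],(560,560));t=cv2.resize(a['frame'][110:240,225:285],(240,520));t=cv2.copyMakeBorder(t,0,40,0,0,0)
cv2.imwrite(f'pics/{sys.argv[1]}.png',np.hstack([z,t])[:,:,::-1])
E
python3 pic.py s3
```

```text
(no output)
```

View pics/s3.png

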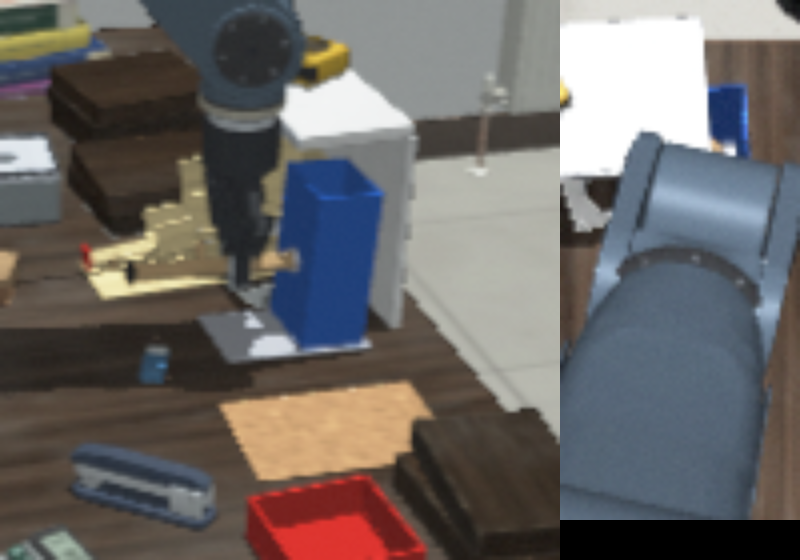

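Request:
drive_tool:
  deltas:
    - [0.0, 0, -0.01, 0.008, 0]
    - [0.0, 0.003, -0.049, 0.01, 0]
    - [0.0, 0, -0.08, 0.01, 0]
    - [0.0, -0.006, -0.11, 0.01, -0.1]
    - [0.0, -0.01, -0.14, 0.01, -0.25]
    - [0.0, -0.012, -0.166, 0.01, -0.25]
    - [0.0, -0.012, -0.166, 0.006, -0.25]
    - [0.0, -0.012, -0.166, 0.0, -0.25]
    - [0.0, -0.012, -0.166, -0.006, -0.25]
    - [0.0, -0.012, -0.166, -0.009, -0.25]
    - [0.0, -0.012, -0.166, -0.009, -0.25]
    - [0.03, -0.012, -0.166, -0.009, -0.25]
    - [0.03, -0.012, -0.166, -0.009, -0.25]
    - [0.03, -0.012, -0.166, -0.009, -0.25]
    - [0.03, -0.012, -0.166, -0.009, -0.25]
    - [0.03, -0.012, -0.166, -0.009, -0.25]

```text
clock: 6.63
tcp_pos: [497.2, -233.9, 67.2]
eef_rot: [-0.016, 1.0, 0.0, -0.0]
force: [-0.2, -0.1, 0.1]
finger_gap: 0.35
grip_force: 0.0
```

Request:
drive_tool:
  deltas:
    - [0.03, 0, 0.004, 0.0, 0]
    - [0.03, 0, 0.008, 0.001, 0]
    - [0.03, 0, 0.012, 0.003, 0]
    - [0.03, 0, 0.016, 0.004, 0]
    - [0.03, 0, 0.02, 0.005, 0]
    - [0.03, 0, 0.025, 0.006, 0]
    - [0.03, -0.001, 0.031, 0.007, 0]
    - [0.03, -0.001, 0.037, 0.008, 0]
    - [0.03, -0.001, 0.043, 0.009, 0]
    - [0.03, -0.002, 0.049, 0.009, 0]
    - [0.03, -0.002, 0.055, 0.009, 0]
    - [0.03, -0.002, 0.055, 0.009, 0]

```text
clock: 7.63
tcp_pos: [495.3, -178.4, 76.5]
eef_rot: [-0.016, 1.0, -0.0, 0.0]
force: [-0.6, -2.3, 0.6]
finger_gap: 0.356
grip_force: 3.1
```

```bash
python3 pic.py s4
```

```text
(no output)
```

View pics/s4.png

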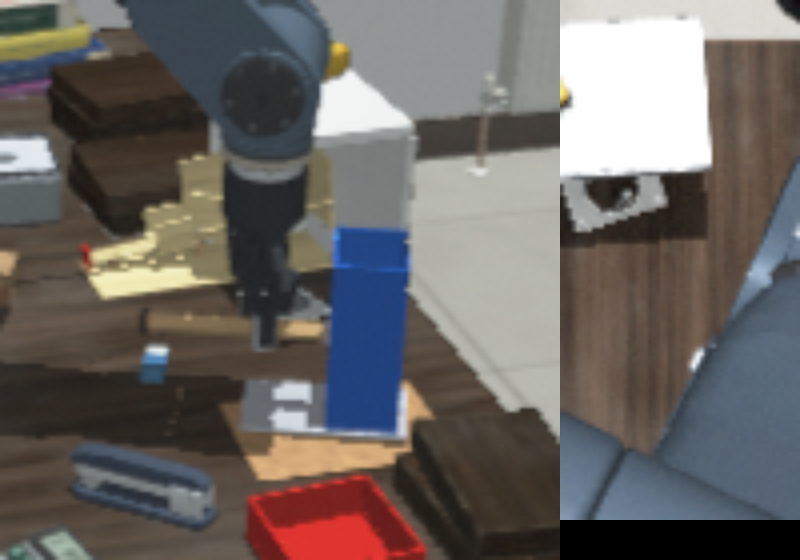

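Request:
drive_tool:
  deltas:
    - [0.035, 0, -0.004, -0.004, 0]
    - [0.035, 0, -0.004, -0.0085, 0]
    - [0.0, 0, -0.004, -0.0085, 0]
    - [0.0, 0, -0.004, -0.0085, 0]
    - [0.0, 0, -0.004, -0.0085, 0]
    - [0.0, 0, -0.004, -0.0085, 0]
    - [0.0, 0, -0.004, -0.0085, 0]
    - [0.0, 0, -0.004, -0.003, 0]
    - [0.0, 0, -0.004, 0.005, 0]
    - [0.0, 0, -0.004, 0.015, 0]
    - [0.0, 0, -0.004, 0.02, 0]
    - [0.0, 0, -0.004, 0.02, 0]
  squeeze: 40

```text
clock: 8.73
tcp_pos: [495.8, -183.5, 98.0]
eef_rot: [-0.016, 1.0, -0.001, 0.001]
force: [0.4, -0.6, -3.6]
finger_gap: 0.217
grip_force: 41.4
```

```bash
python3 pic.py s5
```

```text
(no output)
```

View pics/s5.png

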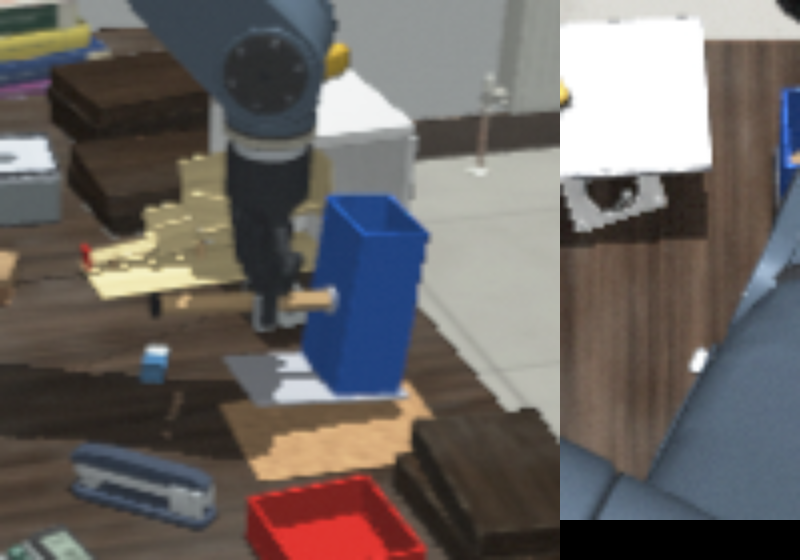

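Request:
drive_tool:
  deltas:
    - [0.0, -0.005, 0.004, 0, -1]
    - [0.0, -0.01, 0.008, 0, -2]
    - [0.0, -0.015, 0.012, 0, -3]
    - [0.0, -0.02, 0.016, 0, -4]
    - [0.0, -0.025, 0.02, 0, -5]
    - [0.0, -0.03, 0.024, 0, -6]
    - [0.0, -0.036, 0.028, 0, -7]
    - [0.0, -0.042, 0.032, 0, -8]
    - [0.0, -0.048, 0.036, 0, -9]
    - [0.0, -0.054, 0.04, 0, -10]
    - [0.0, -0.06, 0.044, 0, -11]
    - [0.0, -0.066, 0.048, 0, -12]
    - [0.0, -0.072, 0.052, 0, -13]
    - [0.0, -0.078, 0.056, 0, -14]
    - [0.0, -0.083, 0.06, 0, -15]
    - [0.0, -0.088, 0.063, 0, -16]
    - [0.0, -0.092, 0.0655, 0, -17]
    - [0.0, -0.094, 0.0655, 0, -18]
    - [0.0, -0.094, 0.0655, -0.012, -18]
    - [0.0, -0.094, 0.0655, -0.024, -18]

```text
clock: 10.5
tcp_pos: [401.5, -117.9, 72.8]
eef_rot: [0.696, 0.718, 0.0, 0.001]
force: [-16.7, 2.3, 61.6]
finger_gap: 0.214
grip_force: 47.9
```

Request:
drive_tool:
  deltas:
    - [0.0, 0, 0, -0.002, 0]
    - [0.0, 0, 0, -0.004, 0]
    - [0.0, 0, 0, -0.006, 0]
    - [0.0, 0, 0, -0.008, 0]
    - [0.0, 0, 0, -0.008, 0]

```text
clock: 10.92
tcp_pos: [402.4, -118.4, 66.6]
eef_rot: [0.696, 0.718, 0.001, 0.002]
force: [-10.9, 2.6, 45.1]
finger_gap: 0.219
grip_force: 49.4
```

```bash
python3 pic.py s6
```

```text
(no output)
```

View pics/s6.png

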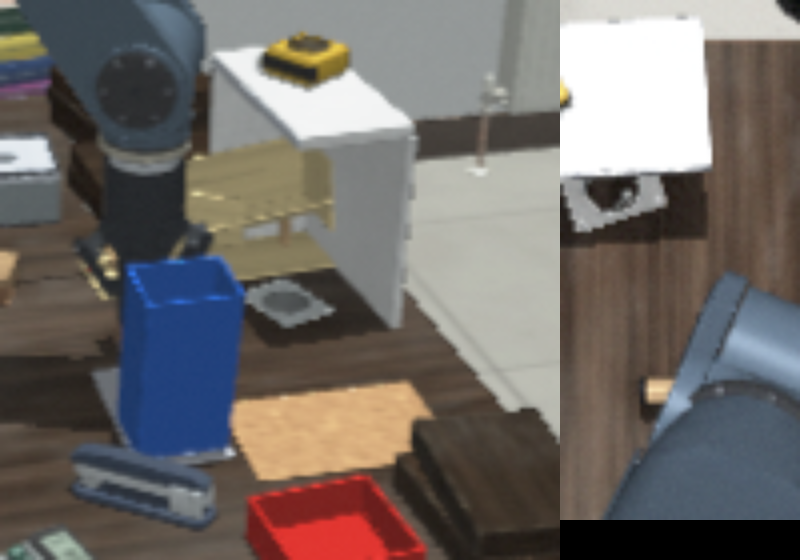

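Request:
drive_tool:
  deltas:
    - [0.0, 0, 0, 0.008, 0]
    - [0.0, 0, 0, 0.016, 0]
    - [0.0, 0, 0, 0.022, 0]
    - [0.0, 0, 0, 0.022, 0]

```text
clock: 11.35
tcp_pos: [401.6, -117.9, 87.2]
eef_rot: [0.696, 0.718, 0.0, 0.001]
force: [0.2, -0.2, -4.9]
finger_gap: 0.217
grip_force: 46.9
```

```bash
python3 - <<'E'
from h import *
a0=cv2.imread('pics/top0.png')[:,:,::-1].astype(int)
a=shot('top');b=shot('side')
for nm,f in(('0',a0),('now',a['frame'].astype(int))):
    m=(f[...,2]-f[...,0]>40)&(f[...,2]>110);m[:195]=0;m[212:]=0;m[:,:250]=0;m[:,285:]=0
    w=(f.min(2)>170);w[:195]=0;w[212:]=0;w[:,:250]=0;w[:,285:]=0
    for q in(m,w):
        ys,xs=np.nonzero(q)
        if len(xs):print(nm,len(xs),onz(a,xs.min()-.5,ys.mean(),12)[:2].round(),onz(a,xs.max()+.5,ys.mean(),12)[:2].round(),onz(a,xs.mean(),ys.mean(),12)[:2].round())
fs=b['frame'].astype(int)
m=(fs[...,2]-fs[...,0]>50)&(fs[...,2]>100)
l=comp(m,(262,190,285,235))[0];c,_=cv2.findContours(l.astype(np.uint8),0,2);print(cv2.minAreaRect(c[0]),cv2.approxPolyDP(max(c,key=len),2,True).reshape(-1,2).tolist())
print(ctrl.get_obs()['force'].round(1),[proj(b,p).round(1).tolist() for p in([425,-99,12],)])
E
```

```text
0 63 [422. -75.] [ 422. -115.] [422. -95.]
0 29 [433. -61.] [433. -83.] [433. -71.]
now 180 [431. -36.] [ 432. -158.] [ 432. -115.]
((274.56494140625, 210.560546875), (29.793766021728516, 51.06488037109375), 6.115502834320068) [[285, 186], [262, 188], [259, 226], [263, 235], [285, 232], [291, 197]]
[ 0.1 -0.1 -3.9] [[268.7, 215.9]]
```

Request:
drive_tool:
  deltas:
    - [0.0, 0, -0.01, 0, 0]
    - [0.0, 0, -0.02, 0, 0]
    - [0.0, 0, -0.02, -0.008, 0]
    - [0.0, 0, -0.02, -0.012, 0]
    - [0.0, 0, -0.02, -0.016, 0]
    - [0.0, 0, -0.02, -0.018, 0]
    - [0.0, 0, -0.02, -0.018, 0]

```text
clock: 12.03
tcp_pos: [400.9, -137.5, 67.7]
eef_rot: [0.695, 0.719, -0.0, -0.0]
force: [-0.3, -0.7, -2.0]
finger_gap: 0.219
grip_force: 46.9
```

```bash
python3 - <<'E'
from h import *
b=shot('side');a=shot('top')
z=cv2.resize(b['frame'][165:265,230:330],(600,600));cv2.imwrite('pics/s7.png',z[:,:,::-1])
f=a['frame'].astype(int);m=(f[...,2]-f[...,0]>40)&(f[...,2]>110);m[:195]=0;m[212:]=0;m[:,:250]=0;m[:,285:]=0
n,l,s,c=cv2.connectedComponentsWithStats(m.astype(np.uint8));print(s.tolist(),[onz(a,*q,12)[:2].round() for q in c])
E
```

```text
[[0, 0, 512, 384, 196496], [273, 195, 12, 9, 70], [258, 203, 9, 9, 42]] [array([464., -54.]), array([ 441., -141.]), array([407., -76.])]
```

View pics/s7.png

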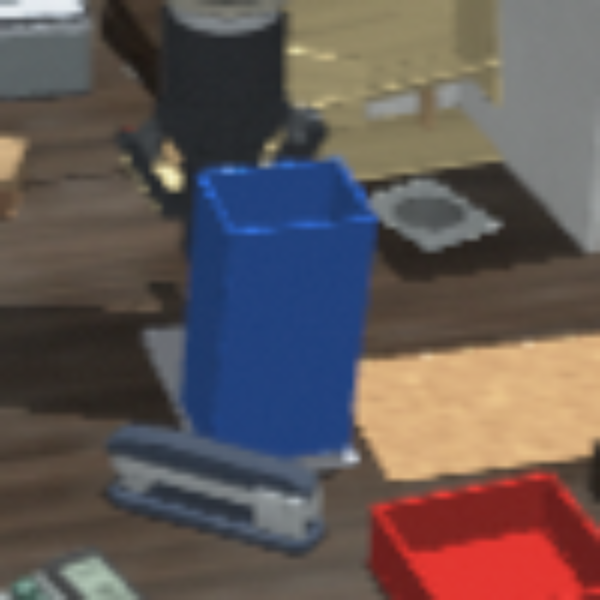

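```bash
python3 - <<'E'
from h import *
a=shot('top')
a0=cv2.imread('pics/top0.png')[:,:,::-1].astype(int)
for f in(a0,a['frame'].astype(int)):
    b=(f[...,2]-f[...,0]>40)&(f[...,2]>110);w=f.min(2)>150
    for m in(b,w):
        m=m.copy();m[:192]=0;m[228:]=0;m[:,:240]=0;m[:,290:]=0
        n,l,s,c=cv2.connectedComponentsWithStats(m.astype(np.uint8));print([(q.tolist(),onz(a,*d,12)[:2].round().tolist()) for q,d in zip(s[1:],c[1:]) if q[4]>8])
cv2.imwrite('pics/t8.png',cv2.resize(a['frame'][170:240,225:315],(720,560),interpolation=0)[:,:,::-1])
E
```

```text
[([262, 199, 11, 9, 63], [422.0, -95.0])]
[([257, 197, 7, 7, 32], [433.0, -71.0])]
[([273, 192, 17, 14, 161], [443.0, -150.0]), ([257, 202, 9, 12, 46], [405.0, -74.0])]
[([275, 193, 15, 9, 48], [444.0, -148.0]), ([257, 197, 5, 7, 22], [434.0, -68.0]), ([253, 205, 6, 3, 13], [411.0, -53.0]), ([259, 208, 5, 4, 13], [400.0, -73.0])]
```

View pics/t8.png

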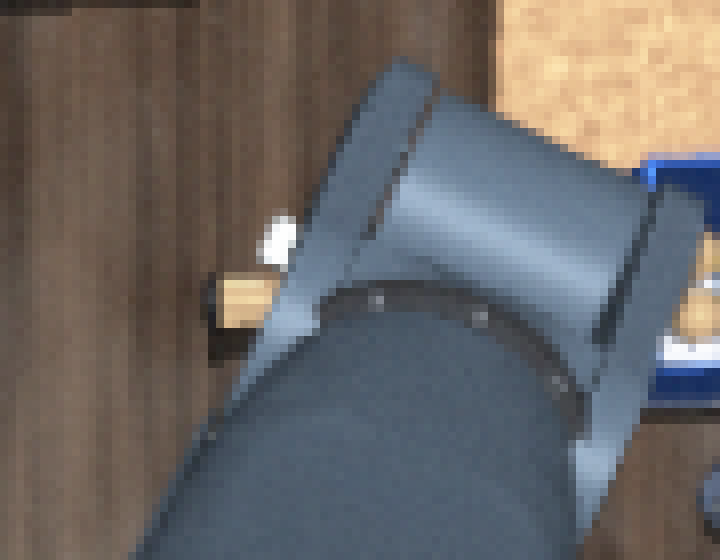

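Request:
drive_tool:
  deltas:
    - [0.03, 0, 0, 0.001, 0]
    - [0.03, 0, 0, 0.001, 0]
    - [0.03, 0.005, 0, 0.001, 0]
    - [0.03, 0.01, 0, 0.001, 0]
    - [0.03, 0.015, 0, 0.001, 0]
    - [0.03, 0.02, 0.001, 0.001, 0]
    - [0.03, 0.025, 0.001, 0.002, 0]
    - [0.03, 0.03, 0.001, 0.003, 0]
    - [0.03, 0.035, 0.001, 0.004, 0]
    - [0.03, 0.04, 0.001, 0.005, 0]
    - [0.03, 0.045, 0.001, 0.006, 0]
    - [0.03, 0.045, 0.001, 0.006, 0]

```text
clock: 13.18
tcp_pos: [447.4, -136.9, 74.6]
eef_rot: [0.696, 0.718, 0.0, 0.001]
force: [-1.0, 0.4, -0.3]
finger_gap: 0.353
grip_force: 0.7
```

```bash
cat > tilt.py <<'E'
from h import *
b=shot('side');fs=b['frame'].astype(int)
m=(fs[...,2]-fs[...,0]>45)&(fs[...,2]>80);m[:150]=0;m[245:]=0;m[:,:240]=0;m[:,370:]=0
m=cv2.morphologyEx(m.astype(np.uint8),cv2.MORPH_OPEN,np.ones((3,3)))
n,l,s,c=cv2.connectedComponentsWithStats(m);k=1+s[1:,4].argmax();cc,_=cv2.findContours((l==k).astype(np.uint8),0,2)
cc=max(cc,key=len);print(s[k].tolist(),cv2.approxPolyDP(cc,2.5,True).reshape(-1,2).tolist(),np.round(cv2.minAreaRect(cc)[2],1))
E
python3 tilt.py
```

```text
[264, 188, 39, 52, 1412] [[276, 188], [264, 224], [266, 236], [289, 239], [302, 198], [299, 192]] 18.4
```

Request:
drive_tool:
  deltas:
    - [0.03, 0.005, 0, 0.0, 0]
    - [0.03, 0.01, 0, 0.0, 0]
    - [0.03, 0.015, 0, 0.0, 0]
    - [0.03, 0.02, 0, 0.0, 0]
    - [0.03, 0.025, 0, 0.0, 0]
    - [0.03, 0.03, 0, 0.0, 0]
    - [0.03, 0.033, 0, 0.0, 0]
    - [0.03, 0.033, 0, 0.0, 0]
    - [0.0, 0.033, 0, 0.0, 0]
    - [0.0, 0.033, 0, 0.0, 0]
    - [0.0, 0.033, 0, 0.0, 0]
    - [0.0, 0.033, 0, 0.0, 0]
    - [0.0, 0.033, 0, 0.0, 0]
    - [0.0, 0.033, 0, 0.0, 0]
  squeeze: 90

```text
clock: 14.4
tcp_pos: [478.9, -136.7, 74.2]
eef_rot: [0.696, 0.718, -0.0, -0.0]
force: [0.2, -0.0, -2.4]
finger_gap: 0.158
grip_force: 91.6
```

```bash
python3 tilt.py
```

```text
[271, 187, 52, 52, 1473] [[303, 187], [271, 217], [275, 227], [290, 238], [322, 208], [322, 204]] 45.0
```

Request:
drive_tool:
  deltas:
    - [0.0, 0, 0, 0.006, 0]
    - [0.0, 0, 0, 0.012, 0]
    - [0.0, 0.001, 0, 0.014, 1]
    - [0.0, 0.002, 0, 0.014, 2]
    - [0.0, 0.003, 0, 0.014, 3]
    - [0.0, 0.004, 0, 0.014, 4]
    - [0.0, 0.005, 0, 0.014, 5]
    - [0.0, 0.006, 0, 0.014, 6]
    - [0.0, 0.007, 0, 0.014, 7]
    - [0.0, 0.008, 0, 0.014, 8]
    - [0.0, 0.009, 0, 0.014, 9]
    - [0.0, 0.01, 0, 0.014, 10]
    - [0.0, 0.011, 0, 0.014, 11]
    - [0.0, 0.012, 0, 0.014, 12]
    - [0.0, 0.013, 0, 0.014, 13]
    - [0.0, 0.014, 0, 0.014, 14]
    - [0.0, 0.015, 0, 0.014, 15]
    - [0.0, 0.016, 0, 0.014, 16]
    - [0.0, 0.018, 0, 0.014, 17]
    - [0.0, 0.02, 0, 0.014, 18.25]

```text
clock: 16.12
tcp_pos: [499.2, -136.8, 88.9]
eef_rot: [-0.029, 1.0, -0.0, 0.0]
force: [1.4, -0.2, -4.8]
finger_gap: 0.158
grip_force: 91.5
```

Request:
drive_tool:
  deltas:
    - [0.0, 0.001, 0.003, 0, 0]
    - [0.0, 0.003, 0.015, 0, 0]
    - [0.0, 0.005, 0.03, 0, 0]
    - [0.0, 0.006, 0.045, 0, 0]
    - [0.0, 0.007, 0.06, 0, 0]
    - [0.0, 0.008, 0.075, 0, 0]
    - [0.0, 0.0085, 0.092, 0, 0]
    - [0.0, 0.0085, 0.092, -0.005, 0]
    - [0.0, 0.0085, 0.092, -0.01, 0]
    - [0.0, 0.0085, 0.092, -0.012, 0]
    - [0.0, 0.0085, 0.092, -0.012, 0]

```text
clock: 17.03
tcp_pos: [507.2, -44.8, 75.7]
eef_rot: [-0.026, 1.0, 0.0, -0.001]
force: [0.1, -0.6, -3.9]
finger_gap: 0.161
grip_force: 91.6
```

```bash
python3 tilt.py; python3 - <<'E'
from h import *
b=shot('side')
import numpy as np
t=np.radians(3.24);Rm=np.array([[np.cos(t),-np.sin(t)],[np.sin(t),np.cos(t)]]);o=np.array([503,123.9])
# predicted projections for tub at 45deg, axis at st(92 ,-168.5), z 96
def tubpt(x,y,z,th,xc,ya,za):
    th=np.radians(th);dy,dz=y,z-85
    Y=dy*np.cos(th)+dz*np.sin(th);Z=-dy*np.sin(th)+dz*np.cos(th)
    return [*(Rm@np.array([xc+x,ya+Y])+o),za+Z]
for p in([-33,-40,170],[33,-40,170],[-33,-40,6],[33,-40,6],[-33,46,170],[33,46,170]):print(p,proj(b,tubpt(*p,45,92,-168.5,96)).round(1))
E
```

```text
[295, 162, 31, 41, 875] [[301, 163], [295, 172], [298, 183], [304, 185], [300, 190], [302, 202], [325, 200], [315, 162]] 76.8
[-33, -40, 170] [299.  162.6]
[33, -40, 170] [314.4 160.7]
[-33, -40, 6] [308.8 202. ]
[33, -40, 6] [324.5 199.7]
[-33, 46, 170] [292.7 170.3]
[33, 46, 170] [307.4 168.5]
```

Request:
drive_tool:
  deltas:
    - [0.026, 0, 0, 0, 0]
    - [0.026, 0, 0.002, 0, 0]
    - [0.026, 0, 0.004, 0, 0]
    - [0.026, 0, 0.007, -0.001, 0]
    - [0.026, 0, 0.01, -0.002, 0]
    - [0.026, 0, 0.013, -0.003, 0]
    - [0.026, -0.001, 0.016, -0.004, 0]
    - [0.026, -0.001, 0.019, -0.006, 0]
    - [0.026, -0.001, 0.022, -0.008, 0]
    - [0.026, -0.001, 0.025, -0.01, 0]
    - [0.026, -0.001, 0.028, -0.012, 0]
    - [0.026, -0.001, 0.03, -0.013, 0]
    - [0.026, -0.001, 0.03, -0.013, 0]

```text
clock: 18.22
tcp_pos: [506.5, -14.5, 63.1]
eef_rot: [-0.027, 1.0, -0.0, -0.0]
force: [0.4, -1.2, -0.5]
finger_gap: 0.304
grip_force: 0.4
```

```bash
python3 tilt.py; cat > pred.py <<'E'
from h import *
import sys
t=np.radians(3.24);Rm=np.array([[np.cos(t),-np.sin(t)],[np.sin(t),np.cos(t)]]);o=np.array([503,123.9])
def tubpt(x,y,z,th,xc,yp,zp): # pivot (y=49,z=0) at station yp, height zp
    th=np.radians(th);dy,dz=y-49,z
    return [*(Rm@np.array([xc+x,yp+dy*np.cos(th)+dz*np.sin(th)])+o),zp-dy*np.sin(th)+dz*np.cos(th)]
if __name__=='__main__':
    b=shot('side')
    for th,yp,zp in eval(sys.argv[1]):
        print(th,[proj(b,tubpt(*p,th,94,yp,zp)).round(0).astype(int).tolist() for p in([-33,-40,170],[33,-40,170],[33,-40,6],[-33,-40,6],[-33,46,170],[33,46,170],[-110,-43,0])])
E
python3 pred.py "[(45,-194,0),(62,-194,0),(70,-194,0)]"
```

```text
[292, 163, 31, 34, 703] [[294, 164], [293, 183], [300, 185], [298, 196], [321, 194], [309, 164]] 70.0
45 [[299, 163], [315, 161], [325, 200], [309, 202], [293, 171], [308, 169], [291, 206]]
62 [[294, 163], [309, 162], [323, 194], [307, 196], [290, 176], [304, 174], [289, 200]]
70 [[292, 165], [307, 163], [322, 192], [306, 194], [289, 180], [303, 178], [288, 197]]
```

Request:
drive_tool:
  deltas:
    - [0.03, 0, 0.0, 0, 0]
    - [0.04, 0, 0.0, 0, 0]
    - [0.05, 0, 0.0, 0, 0]
    - [0.06, 0, 0.0, 0, 0]
    - [0.06, 0, 0.0, 0, 0]
    - [0.06, 0, 0.0, 0, 0]
    - [0.06, 0, 0.0, 0, 0]

```text
clock: 18.9
tcp_pos: [506.6, -14.7, 63.3]
eef_rot: [-0.027, 1.0, -0.0, 0.0]
force: [-0.3, 0.2, 0.3]
finger_gap: 0.701
grip_force: 0.0
```

```bash
python3 tilt.py
```

```text
[292, 163, 31, 34, 693] [[294, 164], [294, 183], [300, 184], [298, 196], [322, 194], [309, 164]] 78.7
```

Request:
drive_tool:
  deltas:
    - [0.06, 0, 0, 0.03, 0]
    - [0.06, 0, 0, 0.065, 0]
    - [0.06, 0.002, -0.03, 0.075, 0]
    - [0.06, 0.004, -0.06, 0.075, 0]
    - [0.06, 0.004, -0.085, 0.075, 0]
    - [0.06, 0.004, -0.085, 0.05, 0]
    - [0.06, 0.004, -0.085, 0.02, 0]
    - [0.06, 0.004, -0.085, -0.013, 0]
    - [0.06, 0.004, -0.085, -0.013, 0]
    - [0.06, 0.004, -0.085, -0.013, 0]

```text
clock: 19.78
tcp_pos: [509.9, -99.5, 49.8]
eef_rot: [-0.027, 1.0, 0.0, -0.001]
force: [0.6, 0.7, 0.6]
finger_gap: 0.704
grip_force: 0.0
```

Request:
drive_tool:
  deltas:
    - [0.03, 0, 0, 0, 0]
    - [0.0, 0, 0, 0, 0]
    - [0.0, 0, 0, 0, 0]
    - [0.0, 0, 0, 0, 0]
    - [0.0, 0, 0, 0, 0]
    - [0.0, 0, 0, 0, 0]
  squeeze: 40

```text
clock: 20.28
tcp_pos: [511.4, -99.7, 52.0]
eef_rot: [-0.027, 1.0, -0.0, 0.001]
force: [-1.8, 1.6, 9.0]
finger_gap: 0.225
grip_force: 36.2
```

```bash
python3 tilt.py
```

```text
[299, 163, 24, 33, 493] [[303, 163], [303, 175], [299, 179], [301, 195], [321, 194], [309, 163]] 81.9
```

Request:
drive_tool:
  deltas:
    - [0.0, 0, 0.001, 0.006, 0]
    - [0.0, 0, 0.002, 0.012, 0]
    - [0.0, 0, 0.004, 0.018, 0]
    - [0.0, 0, 0.006, 0.024, 0]
    - [0.0, 0, 0.007, 0.03, 0]
    - [0.0, 0, 0.008, 0.036, 0]
    - [0.0, 0, 0.009, 0.042, 0]
    - [0.0, 0, 0.01, 0.048, 0]
    - [0.0, 0, 0.011, 0.048, 0]
    - [0.0, 0, 0.011, 0.048, 0]

```text
clock: 21.17
tcp_pos: [510.9, -88.8, 99.4]
eef_rot: [-0.027, 1.0, -0.0, 0.001]
force: [-3.6, -3.6, 5.0]
finger_gap: 0.096
grip_force: 43.8
```

```bash
python3 tilt.py; python3 pred.py "[(70,-200,30),(75,-205,45),(80,-208,55),(90,-213,75)]"
```

```text
[299, 163, 21, 19, 288] [[299, 166], [301, 181], [319, 178], [309, 163]] 90.0
70 [[293, 159], [308, 157], [323, 186], [307, 188], [290, 174], [304, 172], [289, 191]]
75 [[293, 158], [308, 156], [323, 181], [307, 184], [290, 174], [304, 172], [289, 187]]
80 [[292, 158], [307, 156], [323, 178], [307, 180], [290, 175], [304, 173], [289, 183]]
90 [[291, 158], [305, 156], [322, 173], [306, 175], [290, 177], [304, 175], [288, 177]]
```

```bash
python3 - <<'E'
from h import *
b=shot('side')
cv2.imwrite('pics/s9.png',cv2.resize(b['frame'][140:220,255:345],(800,600),interpolation=2)[:600,:800,::-1])
E
```

```text
(no output)
```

View pics/s9.png

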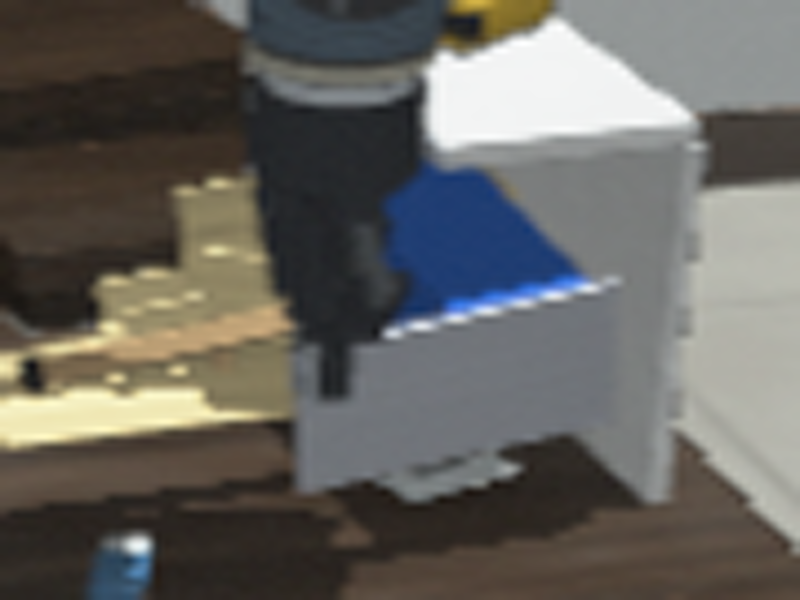

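```bash
cat > pnp.py <<'E'
from h import *
from scipy.spatial.transform import Rotation as Q
def pose(b,obj,px):
    ok,r,t=cv2.solvePnP(np.array(obj,float),np.array(px,float),b['mtx'],None,flags=cv2.SOLVEPNP_SQPNP)
    Rw=b['rotation']@cv2.Rodrigues(r)[0];tw=b['rotation']@t.ravel()+b['position']
    Rs=Q.from_euler('z',3.24,degrees=True).as_matrix();o=np.array([503,123.9,0])
    S=lambda p:(Rs.T@(Rw@np.array(p,float)+tw-o)).round(1)
    print('z axis st',(Rs.T@Rw[:,2]).round(3),'x axis',(Rs.T@Rw[:,0]).round(3));print('org',S([0,0,0]),'mouth',S([0,3,170]),'lip',S([0,46,170]),'grip',S([-97,0,85]))
E
python3 - <<'E'
from pnp import *
b=shot('side')
f=lambda u,v:(255+(u+.5)/8.889-.5,140+(v+.5)/7.5-.5)
pose(b,[[-110,49,0],[42,49,0],[42,-43,0],[-205,0,85]],[f(300,490),f(600,430),f(618,280),f(30,375)])
E
```

```text
z axis st [-0.106  0.993  0.048] x axis [0.994 0.104 0.039]
org [ 105.  -192.6   90.1] mouth [ 87.  -23.6  95.2] lip [ 88.4 -21.4  52.3] grip [  -0.5 -118.3   90.4]
```

Request:
drive_tool:
  deltas:
    - [0.0, 0, 0.0, 0.005, 0]
    - [0.0, 0, 0.001, 0.01, 0]
    - [0.0, 0, 0.002, 0.015, 0]
    - [0.0, 0, 0.003, 0.02, 0]
    - [0.0, 0, 0.003, 0.024, 0]
    - [0.0, 0, 0.003, 0.028, 0]
    - [0.0, 0, 0.003, 0.028, 0]
    - [0.0, 0, 0.003, 0.028, 0]

```text
clock: 22.03
tcp_pos: [510.6, -85.9, 126.2]
eef_rot: [-0.027, 1.0, -0.0, -0.0]
force: [-0.4, 0.0, -4.7]
finger_gap: 0.064
grip_force: 39.2
```

```bash
cat > look.py <<'E'
from h import *
# plate corners via grey mask + pale ball pixels near chute
b=shot('side');f=b['frame'].astype(int)
print(ctrl.get_obs()['force'].round(1),ctrl.get_obs()['moment'].round(2))
a=shot('top');t=a['frame'][100:260,190:280]
cv2.imwrite('pics/lk.png',np.hstack([cv2.resize(b['frame'][135:225,235:345],(500,409)),cv2.resize(t,(230,409))])[:,:,::-1])
E
python3 look.py;python3 tilt.py
```

```text
[ 0.4 -0.1 -3.8] [-0.21  0.37  0.01]
[299, 160, 21, 16, 223] [[299, 160], [301, 175], [319, 172], [311, 162]] 90.0
```

Request:
drive_tool:
  deltas:
    - [0.0, 0, 0.004, 0.0, 0]
    - [0.0, 0, -0.004, 0.0, 0]
    - [0.0, 0, 0.004, 0.0, 0]
    - [0.0, 0, -0.004, 0.0, 0]
    - [0.0, 0, 0.0, 0, 0]
    - [0.0, 0, 0, 0, 0]
    - [0.0, 0, 0, 0, 0]
    - [0.0, 0, 0, 0, 0]
    - [0.0, 0, 0, 0, 0]
    - [0.0, 0, 0, 0, 0]
    - [0.0, 0, 0, 0, 0]
    - [0.0, 0, 0, 0, 0]

```text
clock: 23.18
tcp_pos: [510.6, -85.7, 126.3]
eef_rot: [-0.027, 1.0, 0.0, 0.0]
force: [-0.3, 0.4, -4.2]
finger_gap: 0.062
grip_force: 39.4
```

```bash
cat > chute.py <<'E'
from h import *
a=shot('top');b=shot('side')
a0=cv2.imread('pics/top0.png')[:,:,::-1].astype(int);b0=cv2.imread('pics/side0.png')[:,:,::-1].astype(int)
d=np.abs(a['frame'].astype(int)-a0).sum(2)
t=np.radians(3.24);Rm=np.array([[np.cos(t),-np.sin(t)],[np.sin(t),np.cos(t)]]);o=np.array([503,123.9])
print('top diff along chute:')
for X in range(-110,60,8):
    u,v=proj(a,[*(Rm@np.array([X,0])+o),34+(X+95)*.105]);u,v=int(round(u)),int(round(v));
    u2,v2=proj(b,[*(Rm@np.array([X,0])+o),34+(X+95)*.105]).round().astype(int)
    print(X,(u,v),int(d[v-1:v+2,u-1:u+2].mean()),a['frame'][v,u].tolist(),'side',int(np.abs(b['frame'].astype(int)-b0).sum(2)[v2-1:v2+2,u2-1:u2+2].mean()))
print(ctrl.get_obs()['force'].round(1),ctrl.get_obs()['moment'].round(2))
E
python3 chute.py
```

```text
top diff along chute:
-110 (207, 211) 9 [94, 84, 76] side 11
-102 (206, 208) 9 [248, 103, 98] side 15
-94 (206, 206) 17 [229, 202, 157] side 17
-86 (206, 204) 17 [229, 218, 169] side 20
-78 (206, 202) 16 [231, 219, 172] side 15
-70 (206, 199) 16 [237, 224, 177] side 103
-62 (206, 197) 15 [240, 230, 184] side 209
-54 (206, 195) 14 [250, 245, 220] side 98
-46 (206, 192) 15 [238, 227, 181] side 103
-38 (205, 190) 17 [234, 222, 174] side 82
-30 (205, 188) 19 [236, 226, 178] side 185
-22 (205, 186) 19 [232, 222, 174] side 181
-14 (205, 183) 20 [234, 222, 176] side 51
-6 (205, 181) 15 [242, 232, 186] side 56
2 (205, 179) 12 [250, 246, 222] side 79
10 (205, 176) 16 [240, 230, 188] side 64
18 (205, 174) 17 [195, 179, 139] side 70
26 (204, 172) 19 [226, 211, 165] side 87
34 (204, 170) 17 [155, 142, 110] side 96
42 (204, 167) 12 [137, 127, 100] side 92
50 (204, 165) 10 [148, 138, 107] side 95
58 (204, 163) 33 [144, 132, 103] side 90
[-0.3 -1.2 -4.5] [-0.17  0.31  0.01]
```

Request:
drive_tool:
  deltas:
    - [0.0, 0, 0, 0.003, 0]
    - [0.0, 0, -0.008, 0.006, 0]
    - [0.0, 0.001, -0.016, 0.006, 0]
    - [0.0, 0.001, -0.024, 0.006, 0]
    - [0.0, 0.002, -0.032, 0.006, 0]
    - [0.0, 0.003, -0.042, 0.006, 0]
    - [0.0, 0.003, -0.052, 0.006, 0]
    - [0.0, 0.003, -0.052, 0.006, 0]
    - [0.0, 0.003, -0.048, 0.006, 0]
    - [0.0, 0.002, -0.028, 0.006, 0]
    - [0.0, 0, 0.004, 0.006, 0]
    - [0.0, 0, 0.006, 0.006, 0]
    - [0.0, 0, 0.006, 0.006, 0]
    - [0.0, 0, 0.006, 0.006, 0]
    - [0.0, 0, 0.006, 0.006, 0]
    - [0.0, 0, 0.006, 0.006, 0]
    - [0.0, 0, 0.006, 0.006, 0]
    - [0.0, 0, 0.006, 0.006, 0]
    - [0.0, 0, 0.006, 0.006, 0]
    - [0.0, 0, 0.006, 0.006, 0]
  squeeze: 80

```text
clock: 24.95
tcp_pos: [510.6, -79.9, 132.3]
eef_rot: [-0.027, 1.0, -0.0, 0.0]
force: [0.4, -0.5, -4.2]
finger_gap: 0.058
grip_force: 79.1
```

```bash
python3 chute.py | awk '{print $1,$2,$3,$4,$NF}' | head -16; python3 look.py;python3 tilt.py
```

```text
top diff along chute: chute:
-110 (207, 211) 12 11
-102 (206, 208) 15 15
-94 (206, 206) 114 80
-86 (206, 204) 82 166
-78 (206, 202) 43 201
-70 (206, 199) 69 143
-62 (206, 197) 20 108
-54 (206, 195) 15 64
-46 (206, 192) 15 61
-38 (205, 190) 16 78
-30 (205, 188) 20 113
-22 (205, 186) 22 129
-14 (205, 183) 20 88
-6 (205, 181) 15 80
2 (205, 179) 13 85
[-0.  -0.1 -3.9] [-0.21  0.27  0.04]
[298, 159, 21, 15, 188] [[298, 159], [300, 173], [318, 169], [312, 162], [304, 163]] 90.0
```

Request:
drive_tool:
  deltas:
    - [0.0, 0, -0.008, 0, 0]
    - [0.0, 0.001, -0.016, 0, 0]
    - [0.0, 0.001, -0.024, 0, 0]
    - [0.0, 0.002, -0.032, 0, 0]
    - [0.0, 0.003, -0.042, 0, 0]
    - [0.0, 0.003, -0.055, 0, 0]
    - [0.0, 0.004, -0.062, 0, 0]
    - [0.0, 0.004, -0.062, 0, 0]
    - [0.0, 0.003, -0.055, 0, 0]
    - [0.0, 0.002, -0.035, 0, 0]
    - [0.0, 0, 0.0, 0, 0]
    - [0.0, 0, 0.002, 0, 0]
    - [0.0, 0, 0.002, 0, 0]
    - [0.0, 0, 0.002, 0, 0]
    - [0.0, 0, 0.002, 0, 0]
    - [0.0, 0, 0.002, 0, 0]
    - [0.0, 0, 0.002, 0, 0]
    - [0.0, 0, 0.002, 0, 0]
    - [0.0, 0, 0.002, 0, 0]
    - [0.0, 0, 0.002, 0, 0]

```text
clock: 26.87
tcp_pos: [510.6, -77.9, 132.3]
eef_rot: [-0.027, 1.0, 0.0, -0.0]
force: [-1.1, 0.4, -3.4]
finger_gap: 0.055
grip_force: 79.1
```

```bash
python3 chute.py | awk '{print $1,$4,$NF}' | head -16;python3 look.py
```

```text
top chute: chute:
-110 11 11
-102 19 15
-94 114 79
-86 83 165
-78 42 201
-70 69 136
-62 19 76
-54 13 63
-46 16 59
-38 17 78
-30 19 106
-22 19 110
-14 20 107
-6 15 71
2 12 87
[-1.  -1.  -3.5] [-0.21  0.3  -0.05]
```

Request:
drive_tool:
  deltas:
    - [0.0, 0, -0.012, 0, 0]
    - [0.0, 0.001, -0.024, 0, 0]
    - [0.0, 0.002, -0.036, 0, 0]
    - [0.0, 0.003, -0.05, 0, 0]
    - [0.0, 0.004, -0.065, 0, 0]
    - [0.0, 0.005, -0.08, 0, 0]
    - [0.0, 0.006, -0.1, 0, 0]
    - [0.0, 0.006, -0.1, 0, 0]
    - [0.0, 0.005, -0.09, 0, 0]
    - [0.0, 0.004, -0.07, 0, 0]
    - [0.0, 0.002, -0.038, 0, 0]
    - [0.0, 0, 0.0, 0, 0]
    - [0.0, 0, 0.002, 0, 0]
    - [0.0, 0, 0.002, 0, 0]
    - [0.0, 0, 0.002, 0, 0]
    - [0.0, 0, 0.002, 0, 0]
    - [0.0, 0, 0.002, 0, 0]
    - [0.0, 0, 0.002, 0, 0]
    - [0.0, 0, 0.002, 0, 0]
    - [0.0, 0, 0.002, 0, 0]

```text
clock: 28.73
tcp_pos: [510.6, -76.1, 132.3]
eef_rot: [-0.027, 1.0, 0.0, -0.0]
force: [0.3, -0.3, -3.1]
finger_gap: 0.058
grip_force: 79.2
```

```bash
python3 chute.py | awk '{print $1,$4,$NF}' | head -16;python3 look.py
```

```text
top chute: chute:
-110 11 11
-102 18 11
-94 114 68
-86 84 166
-78 45 199
-70 157 130
-62 221 140
-54 130 78
-46 173 88
-38 191 84
-30 95 140
-22 72 179
-14 40 107
-6 15 77
2 11 82
[ 0.3  0.7 -3.9] [-0.2   0.26  0.01]
```

View pics/lk.png

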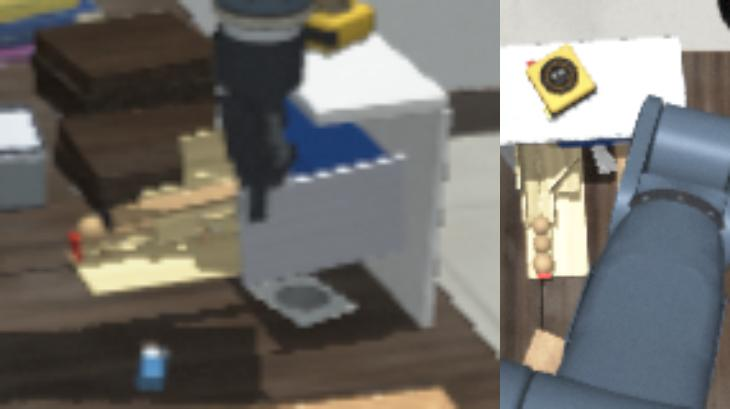

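Request:
drive_tool:
  deltas:
    - [0.0, 0, -0.012, 0, 0]
    - [0.0, 0.001, -0.024, 0, 0]
    - [0.0, 0.002, -0.036, 0, 0]
    - [0.0, 0.003, -0.05, 0, 0]
    - [0.0, 0.004, -0.065, 0, 0]
    - [0.0, 0.005, -0.08, 0, 0]
    - [0.0, 0.006, -0.1, 0, 0]
    - [0.0, 0.006, -0.1, 0, 0]
    - [0.0, 0.005, -0.092, 0, 0]
    - [0.0, 0.004, -0.074, 0, 0]
    - [0.0, 0.002, -0.04, 0, 0]
    - [0.0, 0, 0.0, 0, 0]
    - [0.0, 0, 0.0, 0, 0]
    - [0.0, 0, 0.0, 0, 0]
    - [0.0, 0, 0.0, 0, 0]
    - [0.0, 0, 0.0, 0, 0]
    - [0.0, 0, 0.0, 0, 0]
    - [0.0, 0, 0.0, 0, 0]
    - [0.0, 0, 0.0, 0, 0]
    - [0.0, 0, 0.0, 0, 0]

```text
clock: 30.6
tcp_pos: [510.6, -76.1, 132.2]
eef_rot: [-0.027, 1.0, 0.0, -0.0]
force: [0.3, -0.3, -3.0]
finger_gap: 0.057
grip_force: 79.3
```

Request:
drive_tool:
  deltas:
    - [0.0, 0, -0.012, 0, 0]
    - [0.0, 0.001, -0.024, 0, 0]
    - [0.0, 0.002, -0.036, 0, 0]
    - [0.0, 0.003, -0.05, 0, 0]
    - [0.0, 0.004, -0.065, 0, 0]
    - [0.0, 0.005, -0.08, 0, 0]
    - [0.0, 0.006, -0.1, 0, 0]
    - [0.0, 0.006, -0.1, 0, 0]
    - [0.0, 0.005, -0.09, 0, 0]
    - [0.0, 0.003, -0.06, 0, 0]
    - [0.0, 0.002, -0.02, 0, 0]
    - [0.0, 0, 0.0, 0, 0]
    - [0.0, 0, 0.0, 0, 0]
    - [0.0, 0, 0.0, 0, 0]
    - [0.0, 0, 0.0, 0, 0]
    - [0.0, 0, 0.0, 0, 0]
    - [0.0, 0, 0.0, 0, 0]
    - [0.0, 0, 0.0, 0, 0]
    - [0.0, 0, 0.0, 0, 0]
    - [0.0, 0, 0.0, 0, 0]

```text
clock: 32.27
tcp_pos: [510.6, -76.0, 132.2]
eef_rot: [-0.027, 1.0, 0.0, -0.0]
force: [-0.1, -0.2, -3.9]
finger_gap: 0.055
grip_force: 79.4
```

```bash
python3 chute.py | awk '{print $1,$4,$NF}';python3 look.py
```

```text
top chute: chute:
-110 14 11
-102 18 16
-94 118 81
-86 82 166
-78 43 200
-70 157 129
-62 220 141
-54 130 78
-46 172 89
-38 187 85
-30 93 138
-22 70 179
-14 195 106
-6 102 76
2 122 82
10 38 64
18 17 69
26 22 82
34 17 61
42 10 86
50 12 59
58 13 60
[-0.2 [-0.17 -0.02]
[ 0.   0.1 -3.4] [-0.17  0.18 -0.03]
```

Request:
drive_tool:
  deltas:
    - [0.0, 0, -0.012, 0, 0]
    - [0.0, 0.001, -0.024, 0, 0]
    - [0.0, 0.002, -0.036, 0, 0]
    - [0.0, 0.003, -0.05, 0, 0]
    - [0.0, 0.004, -0.065, 0, 0]
    - [0.0, 0.005, -0.08, 0, 0]
    - [0.0, 0.006, -0.1, 0, 0]
    - [0.0, 0.006, -0.1, 0, 0]
    - [0.0, 0.005, -0.09, 0, 0]
    - [0.0, 0.003, -0.06, 0, 0]
    - [0.0, 0.002, -0.02, 0, 0]
    - [0.0, 0, 0.0, 0, 0]
    - [0.0, 0, 0.0, 0, 0]
    - [0.0, 0, 0.0, 0, 0]
    - [0.0, 0, 0.0, 0, 0]
    - [0.0, 0, 0.0, 0, 0]
    - [0.0, 0, 0.0, 0, 0]
    - [0.0, 0, 0.0, 0, 0]
    - [0.0, 0, 0.0, 0, 0]
    - [0.0, 0, 0.0, 0, 0]

```text
clock: 34.13
tcp_pos: [510.6, -76.0, 132.2]
eef_rot: [-0.027, 1.0, 0.0, -0.0]
force: [-0.8, 0.3, -3.8]
finger_gap: 0.056
grip_force: 79.4
```

Request:
drive_tool:
  deltas:
    - [0.0, 0, -0.012, 0, 0]
    - [0.0, 0.001, -0.024, 0, 0]
    - [0.0, 0.002, -0.036, 0, 0]
    - [0.0, 0.003, -0.05, 0, 0]
    - [0.0, 0.004, -0.065, 0, 0]
    - [0.0, 0.005, -0.08, 0, 0]
    - [0.0, 0.006, -0.1, 0, 0]
    - [0.0, 0.006, -0.1, 0, 0]
    - [0.0, 0.005, -0.09, 0, 0]
    - [0.0, 0.003, -0.065, 0, 0]
    - [0.0, 0.002, -0.026, 0, 0]
    - [0.0, 0, 0.004, 0, 0]
    - [0.0, 0, 0.004, 0, 0]
    - [0.0, 0, 0.004, 0, 0]
    - [0.0, 0, 0.004, 0, 0]
    - [0.0, 0, 0.004, 0, 0]
    - [0.0, 0, 0.004, 0, 0]
    - [0.0, 0, 0.004, 0, 0]
    - [0.0, 0, 0.004, 0, 0]
    - [0.0, 0, 0.004, 0, 0]

```text
clock: 35.8
tcp_pos: [510.6, -72.0, 132.3]
eef_rot: [-0.027, 1.0, 0.0, -0.0]
force: [0.3, 0.5, -3.4]
finger_gap: 0.052
grip_force: 79.3
```

```bash
python3 chute.py | awk '{print $1,$4,$NF}'|tail -11;python3 look.py
```

```text
-14 194 100
-6 102 75
2 118 101
10 37 85
18 18 50
26 20 67
34 17 64
42 17 60
50 13 61
58 11 62
[ -3. 0.06]
[ 0.1  0.3 -3.7] [-0.17  0.25 -0.02]
```

Request:
drive_tool:
  deltas:
    - [0.002, 0, -0.006, 0, 0]
    - [0.001, 0, -0.012, -0.003, 0]
    - [0.001, 0, -0.0145, -0.008, 0]
    - [0.001, 0, -0.015, -0.014, 0]
    - [0.001, 0, -0.016, -0.02, 0]
    - [0.001, 0, -0.017, -0.026, 0]
    - [0.001, 0, -0.0175, -0.033, 0]
    - [0.001, 0, -0.0175, -0.033, 0]
  squeeze: 30

```text
clock: 36.67
tcp_pos: [512.7, -90.8, 100.6]
eef_rot: [-0.026, 1.0, -0.001, 0.003]
force: [-5.3, -12.6, 25.4]
finger_gap: 0.055
grip_force: 147.6
```

```bash
python3 tilt.py
```

```text
[299, 163, 22, 18, 286] [[299, 166], [302, 180], [320, 177], [310, 163]] 90.0
```

Request:
drive_tool:
  deltas:
    - [0.008, 0, 0, 0, 0]
    - [0.01, 0, 0, 0, 0]
    - [0.012, 0, -0.001, -0.004, 0]
    - [0.013, 0, -0.002, -0.01, 0]
    - [0.014, 0, -0.003, -0.016, 0]
    - [0.015, 0, -0.004, -0.022, 0]
    - [0.016, 0, -0.006, -0.028, 0]
    - [0.017, 0, -0.007, -0.034, 0]
    - [0.018, 0, -0.009, -0.04, 0]
    - [0.02, 0, -0.01, -0.046, 0]
    - [0.022, 0, -0.011, -0.05, 0]
    - [0.03, 0, -0.011, -0.05, 0]
    - [0.05, 0, -0.011, -0.05, 0]
    - [0.06, 0, -0.011, -0.05, 0]
    - [0.06, 0, -0.011, -0.05, 0]

```text
clock: 37.97
tcp_pos: [512.6, -99.3, 50.8]
eef_rot: [-0.026, 1.0, 0.001, 0.002]
force: [2.2, 9.7, 25.5]
finger_gap: 0.302
grip_force: 16.0
```

```bash
python3 tilt.py; python3 pred.py "[(62,-194,0),(66,-190,0)]"
```

```text
[300, 162, 25, 43, 805] [[317, 162], [304, 164], [304, 175], [300, 179], [304, 184], [303, 204], [324, 203]] 82.9
62 [[294, 163], [309, 162], [323, 194], [307, 196], [290, 176], [304, 174], [289, 200]]
66 [[293, 164], [308, 162], [322, 192], [306, 195], [289, 177], [303, 176], [288, 198]]
```

Request:
drive_tool:
  deltas:
    - [0.03, 0, 0, 0.008, 0]
    - [0.03, 0, 0, 0.02, 0]
    - [0.04, 0, 0, 0.04, 0]
    - [0.05, 0, 0, 0.07, 0]
    - [0.06, 0, 0, 0.1, 0]
    - [0.06, 0, 0, 0.12, 0]
    - [0.06, 0, 0, 0.12, 0]
    - [0.06, 0, 0, 0.12, 0]

```text
clock: 38.73
tcp_pos: [510.8, -100.1, 169.3]
eef_rot: [-0.027, 1.0, -0.0, 0.001]
force: [0.5, -0.0, -0.8]
finger_gap: 0.703
grip_force: 0.0
```

```bash
python3 tilt.py; python3 pred.py "[(62,-194,0),(45,-194,0),(0,-194,0),(0,-215,0)]"; python3 chute.py | awk '{print $1,$4,$NF}'|sed -n 3,18p
```

```text
[303, 170, 24, 49, 982] [[321, 170], [305, 171], [304, 192], [307, 198], [303, 200], [303, 209], [307, 218], [323, 216], [326, 178]] 3.8
62 [[294, 163], [309, 162], [323, 194], [307, 196], [290, 176], [304, 174], [289, 200]]
45 [[299, 163], [315, 161], [325, 200], [309, 202], [293, 171], [308, 169], [291, 206]]
0 [[314, 182], [331, 179], [327, 217], [311, 220], [305, 172], [321, 170], [293, 225]]
0 [[317, 184], [333, 182], [329, 220], [314, 223], [307, 174], [323, 172], [295, 227]]
-102 19 11
-94 120 92
-86 84 177
-78 43 229
-70 161 156
-62 222 141
-54 133 228
-46 174 205
-38 190 139
-30 96 152
-22 72 114
-14 199 6
-6 107 2
2 122 11
10 40 1
18 20 1
```

```bash
python3 - <<'E'
from h import *
b=shot('side')
P=[([33,-40],(323.5,216.5),6),([-33,-40],(307,218.5),6),([-33,46],(304.5,170.5),170),([33,46],(321,169.5),170),([33,-40],(326.5,178),170)]
A=[];C=[]
for p,(u,v),z in P:
    w=onz(b,u,v,z);print(p,w.round(1));A.append(p);C.append(w[:2])
A=np.array(A,float);C=np.array(C);a=A-A.mean(0);c=C-C.mean(0)
t=np.arctan2((a[:,0]*c[:,1]-a[:,1]*c[:,0]).sum(),(a*c).sum());R=np.array([[np.cos(t),-np.sin(t)],[np.sin(t),np.cos(t)]]);o=C.mean(0)-R@A.mean(0)
print('yaw',np.degrees(t),'org',o.round(1),'grip-97',(R@np.array([-97,0])+o).round(1))
a_=shot('top');f=a_['frame'].astype(int)
m=(f[...,2]-f[...,0]>45)&(f[...,2]>80);m[:120]=0;m[200:]=0;m[:,:225]=0;m[:,300:]=0;ys,xs=np.nonzero(m);print('top blue',len(xs),xs.min() if len(xs) else 0,xs.max() if len(xs) else 0, ys.min() if len(xs) else 0,ys.max() if len(xs) else 0)
E
```

```text
[33, -40] [ 634.9 -142.3    6. ]
[-33, -40] [ 567.  -141.9    6. ]
[-33, 46] [577.2 -55.3 170. ]
[33, 46] [643.2 -60.7 170. ]
[33, -40] [ 635.5 -136.6  170. ]
yaw -3.8684660642370736 org [ 605.4 -101.3] grip-97 [508.6 -94.8]
top blue 121 242 288 133 187
```

Request:
drive_tool:
  deltas:
    - [0.06, 0, 0.003, -0.03, -0.7]
    - [0.06, -0.001, 0.004, -0.07, -1.4]
    - [0.06, -0.001, 0.004, -0.104, -1.4]
    - [0.06, -0.001, 0.004, -0.104, -1.4]
    - [0.06, -0.001, 0.004, -0.104, -1.4]
    - [0.0, -0.001, 0.004, -0.104, -1.4]
    - [0.0, -0.001, 0.004, -0.104, -1.4]
    - [0.0, -0.001, 0.004, -0.104, -1.4]
    - [0.0, -0.001, 0.004, -0.104, -1.4]
    - [0.0, -0.001, 0.004, -0.104, -1.4]
    - [0.0, -0.001, 0.004, -0.1, -1.4]
    - [0.0, -0.001, 0.004, -0.096, -1.4]
    - [0.0, -0.001, 0.004, -0.092, -1.4]
    - [0.0, -0.001, 0.004, -0.09, -1.4]
  squeeze: 50

```text
clock: 40.2
tcp_pos: [509.7, -96.2, 80.0]
eef_rot: [0.034, 0.999, -0.0, 0.0]
force: [-0.9, 0.5, -3.2]
finger_gap: 0.213
grip_force: 48.7
```

Request:
drive_tool:
  deltas:
    - [0.0, 0, -0.01, 0, 0]
    - [0.0, -0.003, -0.03, 0, 0.3]
    - [0.0, -0.006, -0.05, 0, 0.6]
    - [0.0, -0.009, -0.07, 0.005, 0.9]
    - [0.0, -0.011, -0.09, 0.005, 1.1]
    - [0.0, -0.011, -0.11, 0.005, 1.15]
    - [0.0, -0.011, -0.13, 0.005, 1.15]
    - [0.0, -0.011, -0.1385, 0.005, 1.15]
    - [0.0, -0.011, -0.1385, 0, 1.15]
    - [0.0, -0.011, -0.1385, -0.005, 1.15]
    - [0.0, -0.011, -0.1385, -0.01, 1.15]
    - [0.0, -0.011, -0.1385, -0.012, 1.15]
    - [0.0, -0.011, -0.1385, -0.012, 1.15]

```text
clock: 41.28
tcp_pos: [498.8, -234.1, 69.2]
eef_rot: [-0.017, 1.0, -0.0, 0.0]
force: [-12.0, 2.2, 28.6]
finger_gap: 0.216
grip_force: 51.9
```

```bash
python3 tilt.py; python3 - <<'E'
from h import *
b=shot('side');print(ctrl.get_obs()['force'].round(1))
import cv2
s0=cv2.imread('pics/side0.png')[:,:,::-1].astype(int)
m=(s0[...,2]-s0[...,0]>45)&(s0[...,2]>80);m[:150]=0;m[245:]=0;m[:,:300]=0;m[:,370:]=0
ys,xs=np.nonzero(m);print('orig bbox',xs.min(),ys.min(),xs.max()-xs.min()+1,ys.max()-ys.min()+1,len(xs))
E
```

```text
[310, 184, 28, 53, 1194] [[329, 184], [312, 186], [311, 208], [316, 209], [317, 215], [310, 216], [310, 225], [317, 236], [332, 234], [337, 193]] 3.4
[-12.4   2.   29.7]
orig bbox 311 184 29 53 1200
```

Request:
drive_tool:
  deltas:
    - [0.0, 0, 0, 0.003, 0]
    - [0.0, 0, 0, 0.005, 0]
    - [0.03, 0, 0, 0.005, 0]
    - [0.06, 0, 0, 0.005, 0]
    - [0.06, 0, 0, 0.005, 0]
    - [0.06, 0, 0, 0.005, 0]
    - [0.06, 0, 0, 0.03, 0]
    - [0.06, 0, 0, 0.07, 0]
    - [0.06, 0, 0, 0.11, 0]
    - [0.06, -0.02, 0.04, 0.13, 0]
    - [0.06, -0.05, 0.08, 0.13, 0]
    - [0.06, -0.08, 0.12, 0.13, 0]
    - [0.06, -0.11, 0.16, 0.13, 0]
    - [0.06, -0.11, 0.2, 0.13, 0]
    - [0.06, -0.11, 0.24, 0.13, 0]
    - [0.06, -0.11, 0.28, 0.13, 0]
    - [0.06, -0.11, 0.28, 0.13, 0]

```text
clock: 42.8
tcp_pos: [387.7, 48.2, 197.5]
eef_rot: [-0.017, 1.0, 0.0, 0.0]
force: [0.4, -0.2, 0.9]
finger_gap: 0.705
grip_force: 0.0
```

```bash
python3 tilt.py; cat > inv.py <<'E'
from h import *
a=shot('top');f=a['frame'].astype(int);a0=cv2.imread('pics/top0.png')[:,:,::-1].astype(int)
w=(slice(134,166),slice(294,326))
for q in(a0,f):
    R,G,B=[q[w][...,i] for i in range(3)];print('pale px in tub',int(((R>150)&(R-B>40)).sum()),'dark blue',int((B-R>30).sum()))
R,G,B=f[...,0],f[...,1],f[...,2]
g=np.zeros(R.shape,bool);hs=cv2.cvtColor(a['frame'],cv2.COLOR_RGB2HSV);g[190:260,120:185]=((hs[...,1]<40)&(hs[...,2]>150))[190:260,120:185]
c=comp(g,(135,205,170,235));r=rect(a,c[0],65);print('gauge',np.round(r[0][0],1),np.round(r[0][1],1),round(r[0][2],1))
rt=np.zeros(R.shape,bool);rt[150:215,325:392]=((R>150)&(G<90)&(B<90))[150:215,325:392];r=rect(a,rt,40);print('tray',np.round(r[0][0],1),np.round(r[0][1],1))
e=np.zeros(R.shape,bool);e[192:215,250:285]=((B-R>40)&(B>110))[192:215,250:285];ys,xs=np.nonzero(e);print('eraser blue',len(xs),onz(a,xs.mean(),ys.mean(),12)[:2].round() if len(xs) else '')
E
python3 inv.py;python3 chute.py | awk '{print $1,$4,$NF}'|sed -n 3,18p
```

```text
[309, 184, 28, 53, 1206] [[328, 184], [312, 185], [310, 208], [315, 209], [316, 215], [309, 217], [309, 225], [317, 236], [332, 234], [336, 194]] 4.4
pale px in tub 92 dark blue 677
pale px in tub 30 dark blue 639
gauge [354.5 305.4] [107.5 107.6] 85.9
tray [ 487.6 -416.8] [110.8 112.1]
eraser blue 63 [422. -95.]
-102 210 21
-94 220 104
-86 197 185
-78 150 249
-70 153 170
-62 256 148
-54 273 246
-46 254 218
-38 255 154
-30 264 153
-22 294 109
-14 208 21
-6 90 20
2 107 30
10 28 20
18 6 19
```

```bash
python3 - <<'E'
from h import *
a=shot('top');f=a['frame'].astype(int);a0=cv2.imread('pics/top0.png')[:,:,::-1].astype(int)
for q in(a0,f):
    for v in range(134,166):
        print(''.join('B' if q[v,u,2]-q[v,u,0]>30 else 'o' if q[v,u,0]>150 and q[v,u,0]-q[v,u,2]>40 else 'w' if q[v,u].min()>130 else '.' for u in range(286,330)))
E
```

```text
............................................
..............................B.....B.......
...........BBBBBBBBBBBBBBBBBBBBBBBBBBB......
...........BBBBBBBBBBBBBBBBBBBBBBBBBBB......
...........BBBBBBBBBBBBBBBBBBBBBBBBBBB......
....oo..o.BBBBBBBBBBBBBBBBBBBBBBBBBBBB......
.oooooooooBBBBBBBBBBBBBBBBBBBBBBBBBBBB......
..ooooooo.BBBBBBBBBBBBBBBBBBBBBBBBBBBB......
.ooooooooBBBBBBBBBBBBBBBBBBBBBBBBBBBBB......
.ooooooooBBBBBBBBBBBBBBBBBBBBBBBBBBBBB......
..ooooowBBBBBBBBBBBBBBBBBBBBBBBBBBBBBB......
..oooowwBBBBBBBBBBBBBBBBBBBBBBBBBBBBBB......
..oooowBBBBBBBBBBBBBBBBBBBBBBBBBBBBBBB......
..oooowBBBBBBBBBBBBBBBBBB...BBBBBBBBBBB.....
..oooowBBBBBBwwwwwwwwww.......BBBBBBBBB.....
..oooowBBBBBBwwwwwwwww...oooo.BBBBBBBBB.....
..oooowBBBBBBwwwwwwwwwwoooooooBBBBBBBBB.....
..oooowBBBBBBwwwwwwwwwwoooooooBBBBBBBBB.....
..oooowBBBBBBwwwwwwooow.ooooowBBBBBBBBB.....
..oooowBBBBBBwwwwwooooo..ooowwBBBBBBBBB.....
..oooowBBBBBBwwwwoooooowBB..wwBBBBBBBBB.....
.ooooowBBBBBBBBBBBBBwwBBBBBBBBBBBBBBBBB.....
..oooo.BBBBBBBBBBBBBBBBBBBBBBBBBBBBBBB......
.ooooo.BBBBBBBBBBBBBBBBBBBBBBBBBBBBBB.......
.ooooowBBBBBBBBBBBBB
[... 1079 characters left out ...]
wwwwww.www.BBBBBBBB......
..oooowBBBBBBwwwwwwwwwwwwwwww.BBBBBBBB......
..oooowBBBBBBwwwwwwwwwwwwwwww.BBBBBBBB......
..oooowBBBBBBwwwwwwwwwwwwwwwwwBBBBBBBB......
..oooowBBBBBBwwwwwwwwwwwwwwwwwBBBBBBBBB.....
..oooowBBBBBBwwwwwwwwwwwwwwwwwBBBBBBBBB.....
..oooowBBBBBBwwwwwwwwwwwwwwwwwBBBBBBBBB.....
.ooooowBBBBBBwwwwwwwwwwwwwwwwBBBBBBBBBB.....
.ooooowBBBBBBBBBBBBBBBBBBBBBBBBBBBBBBB......
.ooooowBBBBBBBBBBBBBBBBBBBBBBBBBBBBBB.......
.ooooowBBBBBBBBBBBBBBBBBBBBBBBBBBBBB........
.ooooowBBBBBBBBBBBBBBBBBBBBBBBBBBBB.o.......
.ooooowBBBBBBBBBBBBBBBBBBBBBBBBBBB.oo.......
.ooooo.BBBBBBBBBBBB....w..BBBBBBB.ooo.......
.ooooo.BBBBBBBBBBBB....o..BBBBBB.oooo.......
.ooooowBBBBBBBBBBBB.ooooo.BBBBB.ooooo.......
```

Request:
drive_tool:
  deltas:
    - [0.06, 0.03, -0.07, 0, 0]
    - [0.06, 0.06, -0.14, 0, 0]
    - [0.06, 0.09, -0.21, 0, 0]
    - [0.06, 0.11, -0.28, 0, 0]
    - [0.06, 0.11, -0.28, -0.03, 0]
    - [0.06, 0.11, -0.28, -0.07, 0]
    - [0.06, 0.11, -0.28, -0.11, 0]
    - [0.06, 0.11, -0.28, -0.128, 0]
    - [0.06, 0.11, -0.28, -0.128, 0]
    - [0.0, 0.11, -0.28, -0.128, 0]
    - [0.0, 0.11, -0.28, -0.128, 0]
    - [0.0, 0.11, -0.28, -0.128, 0]
    - [0.0, 0.11, -0.28, -0.128, 0]
    - [0.0, 0.11, -0.28, -0.128, 0]
    - [0.0, 0.11, -0.28, -0.124, 0]
    - [0.0, 0.11, -0.28, -0.12, 0]
    - [0.0, 0.1, -0.28, -0.12, 0]
    - [0.0, 0.09, -0.28, -0.12, 0]
    - [0.0, 0.08, -0.28, -0.12, 0]
    - [0.0, 0.07, -0.28, -0.12, 0]
  squeeze: 45

```text
clock: 44.72
tcp_pos: [457.0, -234.4, 77.1]
eef_rot: [-0.016, 1.0, 0.0, -0.0]
force: [0.2, -0.4, -4.2]
finger_gap: 0.217
grip_force: 44.1
```

Request:
drive_tool:
  deltas:
    - [0.0, 0, 0, -0.004, 0]
    - [0.0, 0, 0, -0.008, 0]
    - [0.0, 0, 0, -0.009, 0]
    - [0.03, 0, 0, -0.009, 0]
    - [0.06, 0, 0, -0.009, 0]
    - [0.06, 0, 0, -0.009, 0]
    - [0.06, 0, 0, 0.03, 0]
    - [0.06, 0, 0, 0.07, 0]
    - [0.06, 0, 0, 0.11, 0]
    - [0.06, -0.03, 0.04, 0.12, 0]
    - [0.06, -0.06, 0.08, 0.12, 0]
    - [0.06, -0.09, 0.12, 0.12, 0]
    - [0.06, -0.09, 0.16, 0.12, 0]
    - [0.06, -0.09, 0.2, 0.12, 0]
    - [0.06, -0.09, 0.24, 0.12, 0]
    - [0.06, -0.09, 0.26, 0.12, 0]
    - [0.06, -0.09, 0.26, 0.12, 0]

```text
clock: 46.13
tcp_pos: [368.2, 30.1, 197.4]
eef_rot: [-0.019, 1.0, 0.001, 0.0]
force: [-0.4, -0.3, 0.6]
finger_gap: 0.704
grip_force: 0.0
```

```bash
python3 - <<'E'
from h import *
a=shot('top');q=a['frame'].astype(int)
for v in range(142,180):
        print(''.join('B' if q[v,u,2]-q[v,u,0]>30 else 'o' if q[v,u,0]>150 and q[v,u,0]-q[v,u,2]>40 else 'w' if q[v,u].min()>130 else '.' for u in range(286,330)))
E
python3 tilt.py
```

```text
.oooooooooooooooooooooooooooooooooooo.......
.oooooooooooooooooooooooooooooooooooo.......
..ooooooooooooooooooooooooooooooooooo.......
..ooooooooooooooooooooooooooooooooooo.......
..ooooooooooooooooooooooooooooooooooo.......
..ooooooooooooooooooooooooooooooooooo.......
..ooooooooooooooooooooooooooooooooooo.......
..ooooooooooooooooooooooooooooooooooo.......
..ooooooooooooooooooooooooooooowwwwwoB......
..ooooooooooww.wBBBBBBBBBBBBBBBBBBBBBB......
..oooooooooBBBBBBBBBBBBBBBBBBBBBBBBBBB......
..oooooooowBBBBBBBBBBBBBBBBBBBBBBBBBBB......
..ooooooooBBBBBBBBBBBBBBBBBBBBBBBBBBBB......
..ooooooooBBBBBBBBBBBBBBBBBBBBBBBBBBBB......
..oooooooBBBBBBBBBBBBBBBBBBBBBBBBBBBBB......
.ooooooo.BBBBBBBBBBBBBBBBBBBBBBBBBBBBB......
.ooooowwBBBBBBBBBBBBBBBBBBBBBBBBBBBBBB......
.oooowwwBBBBBBBBBBBBBBBBBBBBBBBBBBBBBBB.....
.oooowwBBBBBBBBBBBBBBBBBBBBBBBBBBBBBBBB.....
.ooooowBBBBBB.......wwwwwwwww.BBBBBBBBB.....
.ooooowBBBBBBwwwwwwwwwwwwwwww.BBBBBBBBB.....
.ooooowBBBBBBwwwwwwwwwwwwwwww.BBBBBBBBB.....
.ooooowBBBBBBwwwwwwwwwwwwwwwwwBBBBBBBBB.....
.ooooowBBBBBBwwwwwwwwwwwwwwwwwBBBBBBBBB.....
.ooooowBBBBBBwwwwwwwwwwwwwwwwwBBBBBBBBB.....
.ooooowBBBBBBwwwwwwwwwwwwwwwwwBBBBBBBBB.....
.ooooowBBBBBBwwwwwwwwwwwwwwwwwBBBBBBBBB.....
.ooooowBBBBBBwwwwwwwwwwwwwwwwwBBBBBBBBB.....
.ooooowBBBBBBBwwwwwwBBBBBBBBBBBBBBBBBBB.....
.ooooowBBBBBBBBBBBBBBBBBBBBBBBBBBBBBBB......
.ooooowBBBBBBBBBBBBBBBBBBBBBBBBBBBBB........
.ooooowBBBBBBBBBBBBBBBBBBBBBBBBBBBB.o.......
.ooooowBBBBBBBBBBBBBBBBBBBBBBBBBBB.oo.......
.ooooooBBBBBBBBBBBBB.......BBBBBB.ooo.......
.ooooooBBBBBBBBBBBBB...o..BBBBBB.oooo.......
.ooooowwBBBBBBBBBBBB.oooooBBBBB.ooooo.......
.ooooowwBBBBBBBBBBB..ooooo....wwooooo.......
.ooooowwwwwwwwwwwwww.ooooowwwwwwooooo.......
[299, 185, 28, 54, 1232] [[318, 185], [301, 187], [299, 210], [303, 210], [305, 216], [299, 217], [299, 227], [307, 238], [322, 236], [326, 195]] 4.8
```

Request:
drive_tool:
  deltas:
    - [0.045, 0.02, 0.035, 0, 0]
    - [0.045, 0.04, 0.07, -0.02, 0.2]
    - [0.045, 0.0534, 0.0892, -0.06, 0.2]
    - [0.045, 0.0534, 0.0892, -0.1, 0.2]
    - [0.045, 0.0534, 0.0892, -0.1, 0.2]
    - [0.045, 0.0534, 0.0892, -0.135, 0.2]
    - [0.045, 0.0534, 0.0892, -0.16, 0.2]
    - [0.045, 0.0534, 0.0892, -0.1754, 0.2]
    - [0.045, 0.0534, 0.0892, -0.1754, 0.2]
    - [0.0, 0.0534, 0.0892, -0.1754, 0.2]
    - [0.0, 0.0534, 0.0892, -0.1754, 0.2]
    - [0.0, 0.0534, 0.0892, -0.1754, 0.2]
    - [0.0, 0.0534, 0.0892, -0.1754, 0.2]
    - [0.0, 0.0534, 0.0892, -0.165, 0.2]
    - [0.0, 0.0534, 0.0892, -0.14, 0.2]
    - [0.0, 0.0534, 0.0892, -0.1, 0.2]
    - [0.0, 0.0534, 0.0892, -0.07, 0.2]
    - [0.0, 0.0534, 0.0892, -0.07, 0.2]
  squeeze: 25

```text
clock: 47.73
tcp_pos: [425.1, 114.4, 134.4]
eef_rot: [-0.025, 1.0, 0.001, 0.005]
force: [0.2, 0.4, 0.8]
finger_gap: 0.324
grip_force: 24.7
```

```bash
cat > hole.py <<'E'
from h import *
a=shot('top');f=a['frame'].astype(int)
hs=cv2.cvtColor(a['frame'],cv2.COLOR_RGB2HSV)
g=np.zeros(hs.shape[:2],bool);g[190:250,120:185]=((hs[...,1]<40)&(hs[...,2]>150))[190:250,120:185]
c=comp(g,(135,200,172,240));r=rect(a,c[0],65);print('gauge',np.round(r[0][0],1),np.round(r[0][1],1),round(r[0][2],1))
u,v=proj(a,[*r[0][0],62]).round().astype(int);print(u,v)
q=f[v-6:v+7,u-6:u+7]
for row in q:print(' '.join(f'{p.sum()//3:3d}{"o" if p[0]-p[2]>35 else "."}' for p in row))
w=np.clip(190-q.sum(2)/3,0,None);ys,xs=np.mgrid[-6:7,-6:7];print('dark',onz(a,u+(xs*w).sum()/w.sum(),v+(ys*w).sum()/w.sum(),62).round(1))
R,G,B=f[...,0],f[...,1],f[...,2];rt=np.zeros(R.shape,bool);rt[150:215,325:392]=((R>150)&(G<90)&(B<90))[150:215,325:392];r=rect(a,rt,40);print('tray',np.round(r[0][0],1))
E
python3 hole.py
```

```text
gauge [354.5 305.4] [107.5 107.6] 85.9
151 221
255. 255. 255. 255. 255. 255. 255. 255. 255. 255. 255. 255. 255.
254. 254. 255. 254. 254. 254. 254. 254. 255. 255. 255. 255. 255.
255. 255. 255. 254. 254. 251. 252. 253. 254. 255. 255. 255. 255.
255. 255. 254. 250. 187. 142. 160. 183. 229. 253. 255. 255. 255.
255. 255. 253. 167. 159. 157. 157. 170. 212. 242. 255. 255. 255.
255. 254. 232. 150. 157. 159. 172. 233. 254. 254. 254. 255. 255.
255. 254. 215. 159. 159. 173. 233. 254. 254. 254. 254. 255. 255.
255. 254. 211. 156. 162. 211. 254. 254. 254. 254. 253. 255. 255.
255. 254. 249. 148. 159. 210. 254. 254. 254. 254. 255. 255. 255.
255. 255. 254. 213. 175. 205. 253. 254. 254. 254. 255. 255. 255.
255. 255. 255. 254. 244. 219. 224. 253. 255. 255. 255. 255. 255.
255. 255. 255. 255. 255. 255. 254. 255. 255. 255. 255. 255. 255.
255. 255. 255. 255. 255. 255. 255. 255. 255. 255. 255. 255. 255.
dark [358.3 310.6  62. ]
tray [ 487.6 -416.8]
```

Request:
drive_tool:
  deltas:
    - [0.0, 0, 0, 0, 0]
    - [0.0, -0.013, 0.037, 0, 0]
    - [0.0, -0.027, 0.074, 0, 0]
    - [0.0, -0.04, 0.111, 0, 0]
    - [0.0, -0.053, 0.148, 0, 0]
    - [0.0, -0.067, 0.1867, -0.01, 0]
    - [0.0, -0.067, 0.1867, -0.03, 0]
    - [0.0, -0.067, 0.1867, -0.03, 0]
    - [0.0, -0.067, 0.1867, -0.03, 0]
    - [0.0, -0.067, 0.1867, -0.03, 0]

```text
clock: 48.62
tcp_pos: [355.4, 300.2, 97.6]
eef_rot: [-0.024, 1.0, -0.0, -0.0]
force: [-0.0, -0.4, -0.8]
finger_gap: 0.327
grip_force: 24.8
```

Request:
drive_tool:
  deltas:
    - [0.0, 0.001, 0.0055, -0.01, 0]
    - [0.0, 0.001, 0.0055, -0.02, 0]
    - [0.0, 0.001, 0.0055, -0.0296, 0]
    - [0.0, 0.001, 0.0055, -0.0296, 0]
    - [0.0, 0.001, 0.0055, -0.0296, 0]
    - [0.032, 0.001, 0.0055, -0.0296, 0]
    - [0.042, 0.001, 0.0055, -0.0296, 0]
    - [0.045, 0.001, 0.0055, -0.0296, 0]
    - [0.045, 0.001, 0.0055, -0.0296, 0]
    - [0.045, 0.001, 0.0055, -0.0296, 0]
    - [0.045, 0.001, 0.0055, -0.0326, 0]
    - [0.045, 0.001, 0.0055, -0.0326, 0]
    - [0.0, 0.001, 0.0055, -0.0326, 0]
    - [0.0, 0.001, 0.0055, -0.0326, 0]
    - [0.0, 0.001, 0.0055, -0.0326, 0]
    - [0.0, 0.001, 0.0055, -0.0326, 0]
    - [0.0, 0.001, 0.0055, -0.0326, 0]
  squeeze: 20

```text
clock: 50.03
tcp_pos: [356.1, 306.9, 64.8]
eef_rot: [-0.025, 1.0, 0.0, 0.0]
force: [-0.2, 3.3, 0.7]
finger_gap: 0.322
grip_force: 19.7
```

Request:
drive_tool:
  deltas:
    - [0.0, 0, 0, 0.01, 0]
    - [0.0, 0, 0, 0.03, 0]
    - [0.0, 0, 0, 0.06, 0]
    - [0.0, 0, 0, 0.1, 0]
    - [0.0, 0.004, -0.02, 0.135, 0]
    - [0.0, 0.009, -0.05, 0.145, 0]
    - [0.0, 0.016, -0.09, 0.145, 0]
    - [0.0, 0.023, -0.13, 0.145, 0]
    - [0.0, 0.031, -0.17, 0.145, 0]
    - [0.0, 0.038, -0.21, 0.145, 0]
    - [0.0, 0.045, -0.25, 0.145, 0]
    - [0.0, 0.052, -0.29, 0.145, 0]
    - [0.0, 0.06, -0.33, 0.145, 0]
    - [0.0, 0.067, -0.37, 0.145, 0]
    - [0.0, 0.074, -0.41, 0.145, 0]
    - [0.0, 0.081, -0.45, 0.145, 0]
    - [0.0, 0.089, -0.49, 0.145, 0]
    - [0.0, 0.096, -0.53, 0.145, 0]
    - [0.0, 0.104, -0.57, 0.145, 0]
    - [0.0, 0.111, -0.61, 0.145, 0]

```text
clock: 51.7
tcp_pos: [466.6, -305.4, 210.4]
eef_rot: [-0.025, 1.0, -0.0, -0.0]
force: [0.5, 1.0, -0.7]
finger_gap: 0.319
grip_force: 19.8
```

Request:
drive_tool:
  deltas:
    - [0.0, 0.007, -0.04, 0, 0]
    - [0.0, 0.014, -0.08, 0, 0]
    - [0.0, 0.02, -0.114, 0, 0]
    - [0.0, 0.02, -0.114, -0.04, 0]
    - [0.0, 0.02, -0.114, -0.08, 0]
    - [0.0, 0.02, -0.114, -0.12, 0]
    - [0.0, 0.02, -0.114, -0.16, 0]
    - [0.0, 0.02, -0.114, -0.183, 0]
    - [0.0, 0.02, -0.114, -0.183, 0]
    - [0.045, 0.02, -0.114, -0.183, 0]
    - [0.045, 0.02, -0.114, -0.183, 0]
    - [0.045, 0.02, -0.114, -0.183, 0]
    - [0.045, 0.02, -0.114, -0.15, 0]
    - [0.045, 0.02, -0.114, -0.11, 0]
    - [0.045, 0.02, -0.114, -0.07, 0]
    - [0.045, 0.0, -0.08, -0.03, 0]
    - [0.045, -0.02, -0.04, 0.0, 0]
    - [0.045, -0.02, -0.0, 0.0, 0]
    - [0.045, -0.03, 0.04, 0.0, 0]
    - [0.045, -0.04, 0.08, 0.0, 0]

```text
clock: 53.37
tcp_pos: [431.3, -240.4, 212.1]
eef_rot: [-0.025, 1.0, -0.002, 0.002]
force: [0.8, 0.1, -0.5]
finger_gap: 0.526
grip_force: 0.0
```

```bash
python3 - <<'E'
from h import *
a=shot('top');f=a['frame'].astype(int);R,G,B=f[...,0],f[...,1],f[...,2]
m=np.zeros(R.shape,bool);m[165:205,338:380]=((R>140)&(G>95)&(R-B>35))[165:205,338:380];ys,xs=np.nonzero(m)
print('ball in tray px',len(xs),onz(a,xs.mean(),ys.mean(),19).round() if len(xs) else '')
E
python3 hole.py | egrep -v '\. '; python3 chute.py | awk '{print $1,$4,$NF}'|sed -n 3,18p
```

```text
ball in tray px 354 [ 493. -436.   19.]
gauge [354.5 304.6] [106.8 107.9] 85.4
151 221
tray [ 487.8 -417.9]
-102 8 22
-94 110 108
-86 89 217
-78 55 298
-70 209 170
-62 110 190
-54 88 264
-46 198 195
-38 81 199
-30 58 171
-22 75 90
-14 22 34
-6 17 37
2 15 37
10 17 37
18 18 45
```

Request:
drive_tool:
  deltas:
    - [0.06, 0.027, 0.005, -0.02, -0.2]
    - [0.06, 0.027, 0.005, -0.06, -0.2]
    - [0.06, 0.027, 0.005, -0.1, -0.2]
    - [0.06, 0.027, 0.005, -0.1, -0.2]
    - [0.06, 0.027, 0.005, -0.1, -0.2]
    - [0.06, 0.027, 0.005, -0.1, -0.2]

```text
clock: 54.07
tcp_pos: [459.4, -237.7, 111.3]
eef_rot: [-0.016, 1.0, -0.001, 0.001]
force: [0.4, 0.4, 1.6]
finger_gap: 0.698
grip_force: 0.0
```

Request:
drive_tool:
  deltas:
    - [0.06, 0, 0.003, -0.02, 0]
    - [0.06, 0, 0.003, -0.04, 0]
    - [0.06, 0, 0.003, -0.04, 0]
    - [0.06, 0, 0.003, -0.04, 0]
    - [0.0, 0, 0.003, -0.04, 0]
    - [0.0, 0, 0.003, -0.04, 0]
    - [0.0, 0, 0.003, -0.04, 0]
    - [0.0, 0, 0.003, -0.04, 0]
    - [0.0, 0, 0.003, -0.04, 0]
    - [0.0, 0, 0.003, -0.036, 0]
    - [0.0, 0, 0.003, -0.033, 0]
    - [0.0, 0.01, 0.003, -0.033, 0]
    - [0.0, 0.02, 0.003, -0.033, 0]
    - [0.0, 0.03, 0.003, -0.033, 0]
    - [0.0, 0.04, 0.003, -0.033, 0]
    - [0.0, 0.044, 0.003, -0.033, 0]
    - [0.0, 0.044, 0.003, -0.036, 0]
    - [0.0, 0.044, 0.003, -0.041, 0]
    - [0.0, 0.044, 0.003, -0.041, 0]
    - [0.03, 0.044, 0.003, -0.04, 0]
  squeeze: 45

```text
clock: 55.73
tcp_pos: [502.7, -233.5, 69.6]
eef_rot: [-0.016, 1.0, -0.0, 0.001]
force: [-0.4, -0.1, -0.5]
finger_gap: 0.342
grip_force: 0.0
```

Request:
drive_tool:
  deltas:
    - [0.06, 0, 0, 0, 0]
    - [0.06, 0, 0, 0, 0]
    - [0.06, 0, 0, 0, 0]
    - [0.06, 0, 0, 0.04, 0]
    - [0.06, 0, 0, 0.08, 0]
    - [0.06, 0, 0.01, 0.12, 0]
    - [0.045, -0.02, 0.05, 0.125, 0]
    - [0.045, -0.04, 0.09, 0.125, 0]
    - [0.045, -0.06, 0.13, 0.125, 0]
    - [0.045, -0.08, 0.17, 0.125, 0.2]
    - [0.045, -0.08, 0.21, 0.125, 0.2]
    - [0.045, -0.08, 0.25, 0.125, 0.2]
    - [0.045, -0.08, 0.29, 0.125, 0.2]
    - [0.045, -0.08, 0.33, 0.125, 0.2]
    - [0.045, -0.08, 0.351, 0.1, 0.2]
    - [0.045, -0.08, 0.351, 0.06, 0.2]
    - [0.045, -0.08, 0.351, 0.02, 0.2]
    - [0.045, -0.08, 0.351, 0.0, 0.2]
    - [0.045, -0.08, 0.351, 0.0, 0.2]
    - [0.045, -0.08, 0.351, 0.0, 0.2]

```text
clock: 57.4
tcp_pos: [422.1, 117.4, 69.0]
eef_rot: [-0.025, 1.0, -0.0, -0.001]
force: [0.2, 0.4, 0.6]
finger_gap: 0.525
grip_force: 0.0
```

```bash
python3 tilt.py; python3 - <<'E'
from h import *
a=shot('top');f=a['frame'].astype(int)
for v in range(166,205,2):
    print(''.join('o' if (p:=f[v,u])[0]>120 and p[1]>90 and p[0]-p[2]>30 else 'r' if p[0]-p[1]>70 else '.' for u in range(336,382)))
E
```

```text
[310, 184, 28, 53, 1206] [[329, 184], [312, 185], [311, 208], [316, 209], [317, 215], [310, 216], [310, 225], [318, 236], [332, 234], [337, 193]] 2.6
..............................................
....................oo.ooooorrrrrrrro.........
......rrrroooorrrrrrrr.r...rrrrrr..roo........
.....rrrrrrrrrrrrrrrrrooooooooooor.rrr........
......rooooooooooooooooooooooooooor.ro........
......rooooooooooooooooooooooooooor.ro........
......rooooooooooooooooooooooooooor.ro........
.....rrooooooooooooooooooooooooooor.roo.......
......rrrooooooooooooooooooooooooor.rrr.......
.......roooooooooooooooooooooooooor..rr.......
.......rooooooooorooooooooooooooooo..ro.......
.......roooooooooor.ooooooooooooooor.ro.......
.......roooooooooooorrroooooooooooor.ro.......
.......rrrooooooooooooooooooooooooor.rrr......
.......rrooooooooooooooooooooooooooo..ro......
........rooooooooooooooooooooooooooor.ro......
........roooooooooooooooooorrrrrrrrrrooo......
.......rrooooorrrrrr..........................
..............................................
..............................................
```

Request:
drive_tool:
  deltas:
    - [0.045, 0, 0.001, -0.025, 0]
    - [0.045, 0, 0.001, -0.047, 0]
    - [0.045, 0, 0.001, -0.047, 0]
    - [0.0, 0, 0.001, -0.047, 0]
    - [0.0, 0, 0.001, -0.047, 0]
    - [0.0, 0, 0.001, -0.047, 0]
    - [0.0, 0, 0.001, -0.047, 0]
    - [0.0, 0, 0.001, -0.03, 0]
    - [0.0, 0, 0.001, 0.01, 0]
    - [0.0, 0, 0.001, 0.04, 0]
    - [0.0, -0.013, 0.038, 0.04, 0]
    - [0.0, -0.027, 0.076, 0.04, 0]
    - [0.0, -0.04, 0.113, 0.04, 0]
    - [0.0, -0.054, 0.151, 0.035, 0]
    - [0.0, -0.0675, 0.188, 0.03, 0]
    - [0.0, -0.0675, 0.188, 0.03, 0]
    - [0.0, -0.0675, 0.188, 0.03, 0]
    - [0.0, -0.0675, 0.188, 0.03, 0]
    - [0.0, -0.0675, 0.188, 0.03, 0]
  squeeze: 20

```text
clock: 59.08
tcp_pos: [355.5, 304.8, 100.1]
eef_rot: [-0.024, 1.0, 0.0, 0.001]
force: [-0.5, 0.2, 0.0]
finger_gap: 0.273
grip_force: 19.8
```

Request:
drive_tool:
  deltas:
    - [0.0, 0.0005, 0.001, -0.015, 0]
    - [0.0, 0.0005, 0.001, -0.033, 0]
    - [0.0, 0.0005, 0.001, -0.033, 0]
    - [0.0, 0.0005, 0.001, -0.033, 0]
    - [0.03, 0.0005, 0.001, -0.033, 0]
    - [0.042, 0.0005, 0.001, -0.033, 0]
    - [0.045, 0.0005, 0.001, -0.033, 0]
    - [0.045, 0.0005, 0.001, -0.033, 0]
    - [0.045, 0.0005, 0.001, -0.033, 0]
    - [0.045, 0.0005, 0.001, -0.035, 0]
    - [0.0, 0.0005, 0.001, -0.035, 0]
    - [0.0, 0.0005, 0.001, -0.035, 0]
    - [0.0, 0.0005, 0.001, -0.035, 0]
    - [0.0, 0.0005, 0.001, -0.035, 0]
    - [0.0, 0.0005, 0.001, -0.035, 0]

```text
clock: 60.33
tcp_pos: [355.4, 306.6, 64.2]
eef_rot: [-0.025, 1.0, -0.0, -0.0]
force: [-0.9, -0.3, 1.1]
finger_gap: 0.002
grip_force: 0.0
```

Request:
drive_tool:
  deltas:
    - [0.0, 0, 0, 0.03, 0]
    - [0.02, 0, 0, 0.05, 0]
    - [0.045, 0.015, -0.038, 0.05, 0]
    - [0.045, 0.027, -0.076, 0.05, 0]
    - [0.045, 0.04, -0.114, 0.05, 0]
    - [0.045, 0.054, -0.152, 0.05, 0]
    - [0.045, 0.0667, -0.1885, 0.04, 0]
    - [0.045, 0.0667, -0.1885, 0.01, 0]
    - [0.045, 0.0667, -0.1885, 0.01, 0]
    - [0.045, 0.0667, -0.1885, 0.01, 0]
    - [0.045, 0.0667, -0.1885, -0.02, 0]
    - [0.045, 0.0667, -0.1885, -0.042, 0]
    - [0.045, 0.0667, -0.1885, -0.042, 0]
    - [0.0, 0.0667, -0.1885, -0.042, 0]
    - [0.0, 0.0667, -0.1885, -0.042, 0]
    - [0.0, 0.0667, -0.1885, -0.042, 0]
    - [0.0, 0.0667, -0.1885, -0.042, 0]
    - [0.0, 0.0667, -0.1885, -0.025, 0]
    - [0.0, 0.0667, -0.1885, 0.01, 0]
    - [0.0, 0.0667, -0.1885, 0.045, 0]

```text
clock: 62.0
tcp_pos: [421.7, 118.4, 111.5]
eef_rot: [-0.025, 1.0, -0.0, -0.0]
force: [0.3, 0.4, 0.2]
finger_gap: 0.272
grip_force: 19.7
```

```bash
python3 hole.py;  python3 chute.py | awk '{print $1,$4,$NF}'|sed -n 3,14p
```

```text
gauge [354.6 304.5] [107.1 107.6] 85.8
151 221
255. 255. 255. 255. 255. 255. 255. 255. 255. 255. 255. 255. 255.
254. 255. 254. 254. 254. 254. 254. 254. 255. 255. 255. 255. 255.
255. 255. 255. 255. 254. 254. 252. 253. 254. 254. 255. 255. 255.
255. 255. 255. 253. 210. 161. 155. 161. 192. 247. 254. 255. 255.
255. 255. 254. 172. 148. 156. 157. 168. 206. 224. 253. 255. 255.
255. 254. 250. 151. 160. 160. 173. 233. 254. 254. 254. 255. 255.
255. 254. 232. 147. 157. 159. 215. 254. 254. 254. 254. 255. 255.
255. 254. 238. 137. 162. 172. 231. 254. 254. 254. 254. 255. 255.
255. 255. 252. 156. 157. 202. 254. 254. 254. 254. 253. 255. 255.
255. 255. 254. 235. 175. 160. 209. 254. 254. 254. 254. 255. 255.
255. 255. 255. 254. 246. 217. 233. 254. 255. 255. 255. 255. 255.
255. 255. 255. 255. 255. 255. 254. 255. 255. 255. 255. 255. 255.
255. 255. 255. 255. 255. 255. 255. 255. 255. 255. 255. 255. 255.
dark [357.5 310.2  62. ]
tray [ 487.7 -416.7]
-102 191 60
-94 253 63
-86 253 89
-78 238 53
-70 312 64
-62 322 44
-54 314 12
-46 232 16
-38 163 10
-30 142 15
-22 156 19
-14 229 19
```

Request:
drive_tool:
  deltas:
    - [0.0, -0.013, 0.037, 0, 0]
    - [0.0, -0.027, 0.075, 0, 0]
    - [0.0, -0.04, 0.112, 0, 0]
    - [0.0, -0.054, 0.15, -0.005, 0]
    - [0.0, -0.0662, 0.188, -0.01, 0]
    - [0.0, -0.0662, 0.188, -0.015, 0]
    - [0.0, -0.0662, 0.188, -0.025, 0]
    - [0.0, -0.0662, 0.188, -0.0445, 0]
    - [0.0, -0.0662, 0.188, -0.0445, 0]
    - [0.0, -0.0662, 0.188, -0.0445, 0]
    - [0.03, -0.0662, 0.188, -0.0445, 0]
    - [0.042, -0.0662, 0.188, -0.0445, 0]
    - [0.045, -0.0662, 0.188, -0.0445, 0]
    - [0.045, -0.0662, 0.188, -0.0445, 0]
    - [0.045, -0.0662, 0.188, -0.0465, 0]
    - [0.0, -0.0662, 0.188, -0.0465, 0]
    - [0.0, -0.0662, 0.188, -0.0465, 0]
    - [0.0, -0.0662, 0.188, -0.0465, 0]
    - [0.0, -0.0662, 0.188, -0.0465, 0]
    - [0.0, -0.0662, 0.188, -0.0465, 0]

```text
clock: 63.82
tcp_pos: [355.9, 306.1, 62.7]
eef_rot: [-0.025, 1.0, 0.0, 0.0]
force: [0.6, -1.1, -0.7]
finger_gap: 0.004
grip_force: 0.0
```

Request:
drive_tool:
  deltas:
    - [0.0, 0, 0, 0.03, 0]
    - [0.02, 0, 0, 0.05, 0]
    - [0.045, 0.015, -0.038, 0.05, 0]
    - [0.045, 0.027, -0.076, 0.05, 0]
    - [0.045, 0.04, -0.114, 0.05, 0]
    - [0.045, 0.054, -0.152, 0.05, 0]
    - [0.045, 0.0662, -0.188, 0.04, 0]
    - [0.045, 0.0662, -0.188, 0.01, 0]
    - [0.045, 0.0662, -0.188, 0.01, 0]
    - [0.045, 0.0662, -0.188, 0.01, 0]
    - [0.045, 0.0662, -0.188, -0.02, 0]
    - [0.045, 0.0662, -0.188, -0.042, 0]
    - [0.045, 0.0662, -0.188, -0.042, 0]
    - [0.0, 0.0662, -0.188, -0.042, 0]
    - [0.0, 0.0662, -0.188, -0.042, 0]
    - [0.0, 0.0662, -0.188, -0.042, 0]
    - [0.0, 0.0662, -0.188, -0.042, 0]
    - [0.0, 0.0662, -0.188, -0.025, 0]
    - [0.0, 0.0662, -0.188, 0.01, 0]
    - [0.0, 0.0662, -0.188, 0.045, 0]

```text
clock: 65.48
tcp_pos: [421.7, 118.4, 110.1]
eef_rot: [-0.025, 1.0, -0.0, -0.0]
force: [0.8, 0.3, -0.5]
finger_gap: 0.273
grip_force: 19.7
```

```bash
python3 hole.py|egrep 'gauge|o |tray';  python3 chute.py | awk '{print $1,$4,$NF}'|sed -n 3,14p
```

```text
gauge [354.6 303.2] [109.8 107.6] 85.8
255. 254. 252. 154. 155. 162. 198o 180o 178o 192o 249. 255. 255.
255. 255. 254. 234. 171. 159o 191o 206o 218o 242. 254. 255. 255.
tray [ 487.6 -416.8]
-102 183 60
-94 254 63
-86 254 75
-78 235 22
-70 305 34
-62 324 19
-54 313 13
-46 231 15
-38 161 10
-30 143 16
-22 173 17
-14 232 19
```

Request:
drive_tool:
  deltas:
    - [0.0, -0.013, 0.037, 0, 0]
    - [0.0, -0.027, 0.075, 0, 0]
    - [0.0, -0.04, 0.112, 0, 0]
    - [0.0, -0.054, 0.15, -0.005, 0]
    - [0.0, -0.0662, 0.188, -0.01, 0]
    - [0.0, -0.0662, 0.188, -0.015, 0]
    - [0.0, -0.0662, 0.188, -0.025, 0]
    - [0.0, -0.0662, 0.188, -0.043, 0]
    - [0.0, -0.0662, 0.188, -0.043, 0]
    - [0.0, -0.0662, 0.188, -0.043, 0]
    - [0.03, -0.0662, 0.188, -0.043, 0]
    - [0.042, -0.0662, 0.188, -0.043, 0]
    - [0.045, -0.0662, 0.188, -0.043, 0]
    - [0.045, -0.0662, 0.188, -0.043, 0]
    - [0.045, -0.0662, 0.188, -0.045, 0]
    - [0.0, -0.0662, 0.188, -0.045, 0]
    - [0.0, -0.0662, 0.188, -0.045, 0]
    - [0.0, -0.0662, 0.188, -0.045, 0]
    - [0.0, -0.0662, 0.188, -0.045, 0]
    - [0.0, -0.0662, 0.188, -0.045, 0]

```text
clock: 67.3
tcp_pos: [355.9, 306.1, 62.7]
eef_rot: [-0.025, 1.0, 0.0, 0.0]
force: [0.1, -0.1, 0.3]
finger_gap: 0.0
grip_force: 0.0
```

Request:
drive_tool:
  deltas:
    - [0.0, 0, 0, 0.04, 0]
    - [0.0, 0, 0, 0.08, 0]
    - [0.02, 0.0, -0.04, 0.12, 0]
    - [0.045, 0.0, -0.08, 0.14, 0]
    - [0.045, 0.0, -0.12, 0.14, 0]
    - [0.045, 0, -0.16, 0.14, 0]
    - [0.045, 0, -0.2, 0.14, 0]
    - [0.045, 0, -0.24, 0.14, 0]
    - [0.045, 0, -0.28, 0.14, 0]
    - [0.045, 0, -0.28, 0.14, 0]

```text
clock: 68.13
tcp_pos: [355.6, 21.6, 202.9]
eef_rot: [-0.023, 1.0, -0.001, 0.0]
force: [0.8, 0.1, 0.3]
finger_gap: 0.526
grip_force: 0.0
```

```bash
python3 hole.py; python3 tilt.py; python3 chute.py | awk '{print $1,$4,$NF}'|sed -n 3,24p; python3 - <<'E'
from h import *
a=shot('top');b=shot('side');f=a['frame'].astype(int)
a0=cv2.imread('pics/top0.png')[:,:,::-1].astype(int)
d=(np.abs(f-a0).sum(2)>60).astype(np.uint8)
n,l,s,c=cv2.connectedComponentsWithStats(d);print([(x.tolist(),onz(a,*k,20)[:2].round().tolist()) for x,k in zip(s[1:],c[1:]) if x[4]>5])
b0=cv2.imread('pics/side0.png')[:,:,::-1].astype(int);d=(np.abs(b['frame'].astype(int)-b0).sum(2)>80).astype(np.uint8)
n,l,s,c=cv2.connectedComponentsWithStats(d);print([(x.tolist(),k.round().tolist()) for x,k in zip(s[1:],c[1:]) if x[4]>8])
E
```

```text
gauge [354.6 304.5] [107.2 107.6] 85.7
151 221
255. 255. 255. 255. 255. 255. 255. 255. 255. 255. 255. 255. 255.
255. 255. 254. 254. 254. 254. 254. 254. 255. 255. 255. 255. 255.
255. 255. 255. 255. 254. 254. 252. 252. 254. 254. 255. 255. 255.
255. 255. 255. 253. 208. 138. 123o 136o 177. 247. 254. 255. 255.
255. 255. 254. 170. 147. 154. 188o 201o 203o 218o 252. 255. 255.
255. 254. 250. 153. 159. 162. 172o 189o 190o 192o 241. 255. 255.
255. 254. 233. 146. 159. 158. 150. 176o 163o 158o 219. 255. 255.
255. 254. 240. 139. 164. 164. 179. 193. 119o 125. 220. 255. 255.
255. 254. 253. 157. 156. 168o 196o 182o 177o 190o 249. 255. 255.
255. 255. 254. 236. 173. 159o 194o 207o 222o 242. 254. 255. 255.
255. 255. 255. 254. 247. 210. 231. 244. 253. 255. 255. 255. 255.
255. 255. 255. 255. 255. 255. 254. 255. 255. 255. 255. 255. 255.
255. 255. 255. 255. 255. 255. 255. 255. 255. 255. 255. 255. 255.
dark [356.7 306.7  62. ]
tray [ 487.6 -416.8]
[310, 184, 28, 53, 1207] [[329, 184], [312, 185], [311, 208], [316, 209], [317, 215], [310, 216], [310, 225], [318, 236], [332, 234], [337, 193]] 2.5
-102 210 12

[... 1873 characters left out ...]
8.0]), ([312, 186, 11, 11, 29], [315.0, 190.0]), ([86, 188, 45, 39, 1037], [112.0, 209.0]), ([223, 193, 10, 2, 18], [228.0, 194.0]), ([179, 199, 70, 21, 873], [213.0, 209.0]), ([311, 201, 2, 7, 9], [311.0, 204.0]), ([314, 209, 4, 7, 16], [316.0, 211.0]), ([268, 215, 8, 6, 25], [271.0, 218.0]), ([167, 220, 11, 10, 49], [171.0, 224.0]), ([335, 221, 3, 9, 14], [336.0, 226.0]), ([306, 225, 5, 6, 12], [308.0, 228.0]), ([130, 226, 26, 7, 130], [142.0, 229.0]), ([290, 227, 10, 15, 32], [294.0, 234.0]), ([311, 226, 7, 8, 13], [314.0, 230.0]), ([158, 229, 9, 3, 15], [161.0, 230.0]), ([131, 235, 9, 2, 12], [135.0, 236.0]), ([326, 234, 5, 4, 9], [328.0, 236.0]), ([309, 256, 9, 11, 74], [312.0, 261.0])]
```

```bash
python3 -c "
from workcell import ctrl
print(ctrl.close_job())"
```

```text
the job is handed in; nothing more can be done
None
```

The job is handed in, but `close_job` returned no verdict. Four balls were poured into the hopper and the tub is back upright on its mat. Three 25 mm balls went through the bore into the gauge box and the one 29.5 mm ball is in the reject tray. While I was standing the tub up to tip it, its foot came down on the end of the eraser with up to about 60 N; the pictures afterwards show the eraser has not moved.

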